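Shift a latching sample carriage to its reading notch

ROBOT

A 6-joint arm with a two-finger parallel gripper is mounted at the origin on a cart in front of the work surface, level with it; the furniture and walls round the work are solid. World frame = base frame: x ahead of the robot, y to its left, z up, the work surface at z = 0. Lengths are in m, angles in degrees, forces in N, time in s.
With the tool pointing down it reaches from about 0.375 to 0.9 m from the base axis. Payload 3.1 kg.
Tool frame: the origin (TCP) lies at the very end of the fingers, on their centre line; the grasp point (between the pads) lies 19 mm behind it; x points along the fingers, z is the direction in which the jaws open and shut, and the axes are right-handed (so a half turn about x gives the same grasp; the last joint's range is limited). The gripper opens to 87 mm and grips with 3 to 60 N. Pads are 19 mm wide; open, the fingers measure 117 mm over their backs; the gripper's body (75 mm by 190 mm) begins 51 mm behind the grasp point.
Start: joints at [-74.456, 30.224, 82.088, -0, 67.689, -10.227], TCP at [0.272, -0.563, 0.223] pointing down, gripper open.
Joint ranges: [-176.69, 176.69], [-43.24, 126.21], [12.49, 139.97], [-82, 262], [0, 151.66], [-163.58, 163.58]. Speed limits (degrees/s): [159.86, 159.86, 180, 180, 180, 180].

INTERFACE

Orientations are given as a 3x3 rotation matrix whose columns are the frame's x, y, z axes.
In Python, from rig import bot gives the robot as it stands.
- The arm moves only by the tool send_rows, never from a script. Its arguments are lists of equal length, an entry for each row: "fingers": the opening, from 0 (shut) to 1 (fully open); "dp": the shift along the world's x, y, z in mm, a list of three; "turn": the turn, a rotation vector about the world's x, y, z in rad, a list of three. In form: {"fingers": [fingers, ...], "dp": [[tx, ty, tz], ...], "turn": [[rx, ry, rz], ...]}. A call has 1 to 10 rows; each row is the pose to reach, as a shift and turn from the pose measured when the call began; what a row does not reach only later rows make up. A row lasts 1/12 s, in which the tool goes at most 41.7 mm and 7.16 degrees, less where a joint would pass 70% of its speed; a pose out of reach is approached as far as the arm can. A call with a gripper value outside its range is refused whole. The fingers move at their own pace and stop on an object; the grip force is fixed at half the most. Time passes only in rows, so rows that repeat a pose let the fingers close. It gives the time, the measured TCP pose, the force and the opening at its end, in the units of the state.
- bot.read_state(): the state, without advancing time (a new reading comes with each control period).
- bot.capture(name): name is "side" or "top"; returns a dict with "img" (420x560x3 uint8, blue, green, red), "z_map" (420x560 float32, m along the optical axis (not along the pixel's ray), 0 where there is no reading), "mtx" (3x3 intrinsics, pixels), "origin" and "orientation" of the camera in the world. Camera axes: x right, y up, looking along -z (the intrinsics and any distortion apply to the point x, -y, -z); pixel columns grow to the right and rows downward; lengths in m; the calibration is good to about 2 mm. A picture is of the moment at which its call begins.
- bot.hand_in(): hands the job in, once; it reports no verdict.
The state is a dict: "time_s": time; "joint_positions": joint angles; "qvel": joint speeds; "tau": joint torques, N m; "position": TCP position; "tcp_rot": TCP orientation; "force": force on the tool from outside, world axes, zero at the start; "moment": the same for the moment, N m; "opening": opening from 0.0 (shut) to 1.0 (fully open).
Only numpy, scipy, OpenCV 4.12 (cv2) and the standard library are available. Lean on these libraries where they do the work, as an engineer would, in place of code of your own. Each camera call takes 0.05 s, during which the arm holds its last target.

TASK

Stand the small white bottle with the orange cap upright in the carriage's cup. Then squeeze the red lever against the black post, hold it squeezed while you slide the carriage past the middle notch to the blue line by the reader, and let go so that the tooth drops into the reading notch, which may lie up to a centimetre to either side of the line: feel for it with gentle pushes on the post and never force the carriage while its tooth is caught. Leave the other things on the bench alone.

Things in the scene. Friction and masses are not known exactly. Their poses are not given: they have to be found in the camera images.
- rail: Fixed notched rail: grey base 105 x 400 mm, 14 mm thick, black end blocks 40 mm high; a white reader box (110 mm high) stands along its +x side, 47 to 122 mm from the rail's middle line. Origin: middle of the base's underside. Its y axis runs along the rail, the way the carriage must slide; z up.
- carriage (a joint): Slide of the aluminium carriage along the rail's y axis, m. 0: loading notch, where it starts locked; 0.065: middle notch; 0.140: its pointer at the blue line; end stop at 0.172. Friction about 1 N, 4 to 7 N with the tooth dragging. Notches are 12 mm wide and the tooth 8 mm: a locked carriage has about 2 mm play either way.
- release_lever (a joint): Turn of the red lever, rad. 0: let go, tooth fully down in a notch (locked); about 0.10: tooth resting on the strip between notches (not locked; slides with the tooth dragging); over 0.14: tooth clear of the strip; 0.20: fully squeezed, at its stop. Spring return, 2 N at the handle at rest, 4 N fully squeezed.
- handle (a point): Point on the carriage between post and lever at the height to grip, 110 mm above the bench; y axis along the rail. Pinch post and lever together along y: about 55 mm wide over both at rest, 39 mm fully squeezed (then this point is half-way).
- post (a point): Centre of the outer (-y) face of the black post at grip height, 19.5 mm to -y of handle. The post is fixed to the carriage: 30 mm wide across the rail, 8 mm thick, top 132 mm above the bench. With the lever let go, pushing this face towards +y drags the carriage and does not lift the tooth.
- lever_rest (a point): Point on the carriage where the outer face of the red lever is at grip height when locked: 36 mm to +y of handle; about 28 mm with the tooth on the strip, 19.5 mm fully squeezed. The lever is 28 mm wide, 6 mm thick, top 134 mm above the bench, pivoted low on the carriage, leaning outwards at rest.
- blue_line (a point): Point on the fixed rail where handle stands when the carriage value is 0.140, at the blue line on the base's front edge (a blue pointer on the carriage meets it). The reading notch is in a hand-adjusted brass insert of the strip, under the tooth: its centre lies anywhere from 10 mm before to 10 mm beyond this (carriage value 0.130 to 0.150).
- cup_floor (a point): Centre of the inner floor of the black round cup on the carriage, 98.5 mm to -y of the handle, 39 mm above the bench; inner width 42 mm, rim 15 mm above this floor, z up. The bottle stands here.
- bottle_mid (a point): Centre of the loose white bottle with orange cap (34 mm diameter, 82 mm high, about 45 g), 41 mm above its underside; z is its own upright axis. Starts standing on the bench to the right of the rail.
- wash: Bystander, leave alone: white wash bottle with blue top, 66 x 96 x 189 mm. Origin at the centre of its underside.
- reagent: Bystander, leave alone: brown bottle with black cap, 58 mm diameter, 142 mm high. Origin at the centre of its underside.
- tape: Bystander, leave alone: roll of tape, 66 mm diameter, 19 mm high. Origin at the centre of its underside.
Mind the look-alikes: they are no part of the job. Of the things that look like the part that bears bottle_mid, take the one that is nearest to the robot's base at the start.

How it is judged (in metres and radians):
On the way, in this order (a step that is already met when the one before it is completed fails the run):
1. the bottle stands upright in the carriage's cup at the loading notch, let go (horizontal distance between bottle_mid and cup_floor below 0.008 m and z of bottle_mid in the frame of cup_floor below 0.046 m and angle between bottle_mid's own z axis and vertical below 0.15 rad and value of joint carriage below 0.01 m and contact force between the fingers and bottle below 0.1 N), for 0.2 s.
2. the carriage is slid beyond the middle notch with the lever squeezed and the bottle in the cup (horizontal distance between bottle_mid and cup_floor below 0.008 m and z of bottle_mid in the frame of cup_floor below 0.046 m and angle between bottle_mid's own z axis and vertical below 0.15 rad and value of joint carriage above 0.08 m and value of joint release_lever above 0.13 rad), for 0.05 s.
At the end, for the whole second after the job is handed in: The carriage stands still at a slide value of 0.125 to 0.155 m with its tooth down in the reading notch (lever value under 0.05 rad), and the bottle stands at rest upright in the cup (within 8 mm of its centre, on its floor, tilted less than 0.15 rad) (horizontal distance between bottle_mid and cup_floor below 0.008 m and z of bottle_mid in the frame of cup_floor below 0.046 m and angle between bottle_mid's own z axis and vertical below 0.15 rad and value of joint carriage between 0.125 and 0.155 m and value of joint release_lever below 0.05 rad and linear speed of bottle below 0.02 m/s and velocity of joint carriage between -0.01 and 0.01 m/s); the robot touches nothing.
It fails at once if the locked carriage is forced: more than 25 N between the lever's tooth and the notched strip (contact force between release_lever and rail above 25 N).
It fails at once if the bottle tips over (angle between bottle_mid's own z axis and vertical above 0.6 rad).
It fails at once if a bystander is moved by more than 30 mm (distance of any of wash, reagent, tape from where it was at the start of the episode above 0.03 m).
It also fails if it takes over 56 s, if anything falls off the work surface, if the arm or the gripper's body presses on something with over 40 N, if the wrist force passes 120 N, or if a joint passes its speed limit or range.

## Working session

There is one attempt and no reset: what is moved stays moved. The work goes in short steps, Python scripts to look and compute and a tool call to move; the robot and the scene stay as the last step left them, time stands still between calls to the robot, and variables do not carry over. Pictures are saved under pics/ and viewed, and the job is handed in when it is done.

Besides the shell and the picture viewer there is one more tool, called after "Call:" as a command line: name --argument value ..., lists and objects as JSON in quotes. send_rows: Moves the arm, as the interface text tells. Its arguments: {"type":"object","properties":{"fingers":{"type":"array","items":{"type":"number"}},"dp":{"type":"array","items":{"type":"array","items":{"type":"number"}}},"turn":{"type":"array","items":{"type":"array","items":{"type":"number"}}}},"required":["fingers","dp","turn"]}

```bash
mkdir -p pics; ls
python3 - <<'E'
from rig import bot
import cv2
print(bot.read_state())
for n in("side","top"):
    c=bot.capture(n); cv2.imwrite(f"pics/{n}0.png",c["img"]); print(n,c["mtx"],c["origin"],c["orientation"],[k for k in c])
E
```

```text
pics
{'time_s': 0.0, 'joint_positions': array([-7.44547569e+01,  3.02782793e+01,  8.21563819e+01, -9.57535634e-04,
        6.76882169e+01, -1.02263382e+01]), 'qvel': array([ 0.003953  ,  0.11648536,  0.00304924, -0.03466171,  0.01044205,
       -0.0126047 ]), 'tau': array([-4.87167181e-04, -4.40047753e+01, -1.76590812e+01,  6.33016555e-02,
        5.80989977e-02, -1.60071390e-04]), 'position': array([ 0.2715736 , -0.56210585,  0.22157901]), 'tcp_rot': array([[-5.89653467e-04,  9.00531877e-01,  4.34789594e-01],
       [ 2.06203026e-03,  4.34789840e-01, -9.00529590e-01],
       [-9.99997700e-01,  3.65548906e-04, -2.11329932e-03]]), 'force': array([ 0.46477901,  0.19221218, -0.25584158]), 'moment': array([-0.0179454 ,  0.04745492, -0.00223004]), 'opening': 1.001756288915486}
side [[493.03695352   0.         273.87718659]
 [  0.         493.03695352 218.50238904]
 [  0.           0.           1.        ]] [ 0.9775067  -1.6214731   0.89799302] [[ 0.95422798 -0.11141002  0.27755498]
 [ 0.29804311  0.43144273 -0.85148545]
 [-0.02488507  0.89523459  0.44489972]] ['img', 'z_map', 'mtx', 'origin', 'orientation']
top [[436.98018283   0.         286.85065824]
 [  0.         436.98018283 199.92721385]
 [  0.           0.           1.        ]] [ 0.10224334 -0.28274494  1.74831001] [[ 3.87499756e-01  8.92560786e-01 -2.30606118e-01]
 [-9.21869721e-01  3.75287503e-01 -9.65168795e-02]
 [ 3.96412251e-04  2.49989064e-01  9.68248579e-01]] ['img', 'z_map', 'mtx', 'origin', 'orientation']
```

View pics/side0.png

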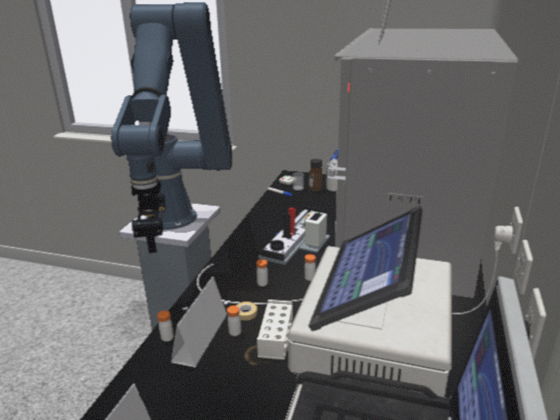

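View pics/top0.png

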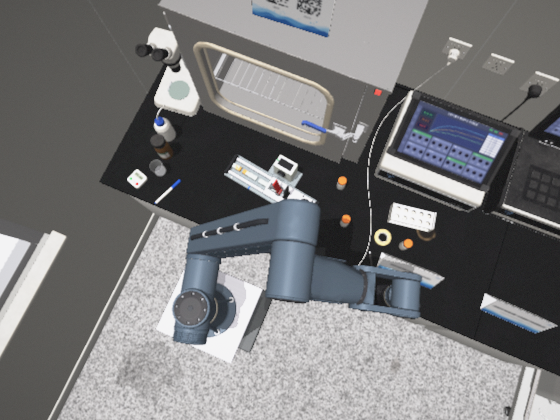

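```bash
cat > h.py <<'E'
import numpy as np, cv2
from rig import bot
def ray(c,u,v):
    K=c["mtx"];d=np.array([(u-K[0,2])/K[0,0],-(v-K[1,2])/K[1,1],-1.]);return np.array(c["orientation"])@d
def onz(c,u,v,z):
    d=ray(c,u,v);o=np.array(c["origin"]);return o+d*(z-o[2])/d[2]
def dpt(c,u,v):
    return np.array(c["origin"])+ray(c,u,v)*c["z_map"][int(round(v)),int(round(u))]
def proj(c,p):
    q=np.array(c["orientation"]).T@(np.array(p)-c["origin"]);K=c["mtx"]
    return K[0,0]*q[0]/-q[2]+K[0,2],K[1,1]*q[1]/q[2]+K[1,2]
def cloud(c):
    h,w=c["z_map"].shape;v,u=np.mgrid[:h,:w];K=c["mtx"]
    d=np.stack([(u-K[0,2])/K[0,0],-(v-K[1,2])/K[1,1],-np.ones_like(u,float)],-1)*c["z_map"][...,None]
    return d@np.array(c["orientation"]).T+np.array(c["origin"])
def blobs(c,m,mn=8):
    n,l,s,ce=cv2.connectedComponentsWithStats(m.astype(np.uint8))
    return [(ce[i],s[i],l==i) for i in range(1,n) if s[i,4]>=mn]
E
python3 - <<'E'
from h import *
for n in("side","top"):
    c=bot.capture(n);h=cv2.cvtColor(c["img"],cv2.COLOR_BGR2HSV);P=cloud(c)
    m=(h[...,0]<16)&(h[...,0]>4)&(h[...,1]>180)&(h[...,2]>120)
    for ce,s,mm in blobs(c,m):
        p=P[mm]; print(n,"orange",ce.round(1),s,p.mean(0).round(3),p.max(0).round(3), onz(c,*ce,0.075).round(3))
    m=((h[...,0]<4)|(h[...,0]>174))&(h[...,1]>150)&(h[...,2]>80)
    for ce,s,mm in blobs(c,m):
        p=P[mm]; print(n,"red",ce.round(1),s,p.mean(0).round(3),p.min(0).round(3),p.max(0).round(3))
    if n=="side":
        cv2.imwrite("pics/s_rail.png",cv2.resize(c["img"][190:300,220:360],None,fx=5,fy=5,interpolation=cv2.INTER_CUBIC))
        cv2.imwrite("pics/s_bot.png",cv2.resize(c["img"][240:370,140:330],None,fx=4,fy=4,interpolation=cv2.INTER_CUBIC))
    else: cv2.imwrite("pics/t_rail.png",cv2.resize(c["img"][140:260,210:370],None,fx=5,fy=5,interpolation=cv2.INTER_CUBIC))
E
```

```text
side orange [263.6 262.2] [262 261   5   4  12] [ 0.529 -0.363  0.081] [ 0.535 -0.353  0.084] [ 0.526 -0.354  0.075]
side orange [231.8 309. ] [227 306  11   7  35] [ 0.522 -0.615  0.08 ] [ 0.537 -0.598  0.083] [ 0.519 -0.609  0.075]
side orange [163.8 314.1] [159 312  10   6  28] [ 0.352 -0.686  0.08 ] [ 0.363 -0.674  0.084] [ 0.348 -0.68   0.075]
side red [291.9 216.9] [289 208   7  24  90] [ 0.547 -0.089  0.113] [ 0.466 -1.621 -0.   ] [0.978 0.215 0.898]
top orange [345.4 220.2] [343 219   6   4  14] [ 0.512 -0.358  0.083] [ 0.517 -0.348  0.092] [ 0.514 -0.359  0.075]
top red [377.4  91.9] [375  90   6   5  23] [ 0.763 -0.285  0.622] [ 0.76  -0.293  0.609] [ 0.765 -0.277  0.633]
top red [276.3 186.3] [273 181   8  12  44] [ 0.532 -0.058  0.089] [ 0.521 -0.068  0.04 ] [ 0.545 -0.048  0.133]
```

View pics/s_rail.png

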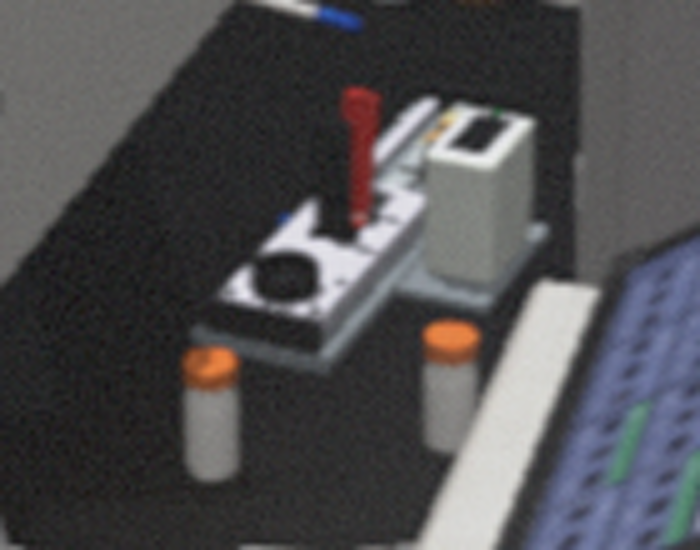

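View pics/s_bot.png

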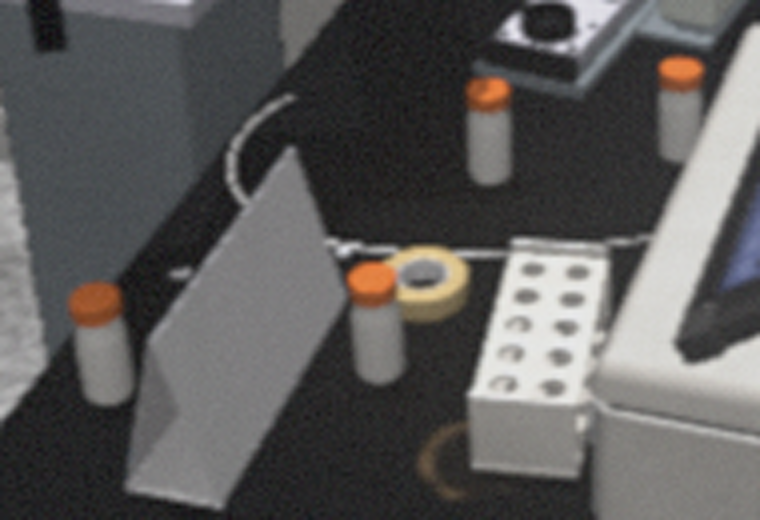

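View pics/t_rail.png

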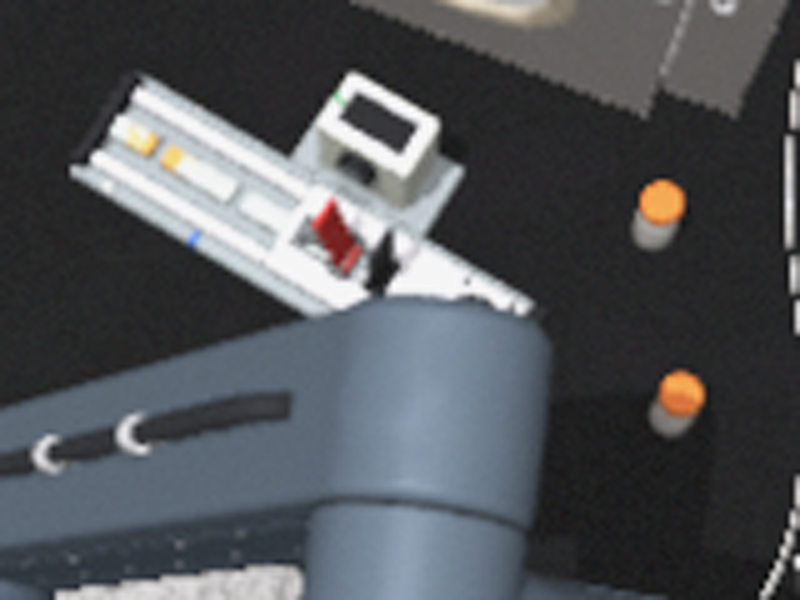

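Run:
```python
from h import *
from scipy.optimize import least_squares
for n in("side","top"):
    c=bot.capture(n);h=cv2.cvtColor(c["img"],cv2.COLOR_BGR2HSV);P=cloud(c)
    for nm,x,y in(("A",.52,-.357),("B",.635,-.33),("C",.52,-.61),("D",.35,-.68)):
        m=(np.hypot(P[...,0]-x,P[...,1]-y)<.045)&(P[...,2]>.012)&(P[...,2]<.1)
        p=P[m]
        if len(p)<20: print(n,nm,len(p)); continue
        b=p[(p[:,2]<.075)]
        f=least_squares(lambda q:np.hypot(b[:,0]-q[0],b[:,1]-q[1])-.017,[x,y],loss="soft_l1",f_scale=.003)
        t=m&(h[...,1]>120)&(h[...,0]<20)
        v,u=np.nonzero(t)
        print(n,nm,len(p),"body fit",f.x.round(4),"zmax",p[:,2].max().round(3),"top px",len(u),"cap bbox ctr",u.min() if len(u) else 0,u.max() if len(u) else 0,v.min() if len(u) else 0,v.max() if len(u) else 0, onz(c,u.mean(),v.mean(),.075).round(4) if len(u) else "")
    # rail plane clouds
    m=(P[...,0]>.35)&(P[...,0]<.75)&(P[...,1]>-.3)&(P[...,1]<.3)&(P[...,2]>.006)&(P[...,2]<.022)
    print(n,m.sum())
    q=np.zeros((420,560),np.uint8);q[m]=255;
    cv2.imwrite(f"pics/m_{n}.png",cv2.resize(q[130:270,190:370],None,fx=4,fy=4,interpolation=0))
    # white caps etc. blue
    mb=(h[...,0]>100)&(h[...,0]<130)&(h[...,1]>120)&(P[...,2]<.06)&(P[...,2]>-.02)&(P[...,0]>.3)&(P[...,0]<.7)
    for ce,s,mm in blobs(c,mb,1): print("blue",ce.round(1),s[4],P[mm].mean(0).round(3))
```

```text
side A 224 body fit [ 0.519  -0.3593] zmax 0.086 top px 72 cap bbox ctr 257 266 260 267 [ 0.5217 -0.3619  0.075 ]
side B 150 body fit [ 0.6613 -0.29  ] zmax 0.085 top px 38 cap bbox ctr 305 312 256 262 [ 0.657  -0.2976  0.075 ]
side C 301 body fit [ 0.522  -0.6127] zmax 0.084 top px 106 cap bbox ctr 227 238 306 316 [ 0.523  -0.6153  0.075 ]
side D 326 body fit [ 0.3477 -0.684 ] zmax 0.085 top px 109 cap bbox ctr 157 169 311 320 [ 0.3494 -0.6859  0.075 ]
side 536
blue [287.6 193.3] 29 [0.404 0.348 0.005]
blue [276. 233.] 1 [ 0.481 -0.079  0.032]
blue [172. 397.] 1 [ 0.467 -0.877  0.   ]
blue [102. 409.] 1 [ 0.326 -0.954 -0.001]
top A 95 body fit [ 0.5211 -0.3563] zmax 0.092 top px 61 cap bbox ctr 341 349 214 222 [ 0.5214 -0.3557  0.075 ]
top B 34 body fit [ 0.6631 -0.2867] zmax 0.091 top px 16 cap bbox ctr 340 345 180 184 [ 0.6542 -0.2946  0.075 ]
top C 105 body fit [ 0.5242 -0.6094] zmax 0.092 top px 61 cap bbox ctr 404 411 239 247 [ 0.5234 -0.6108  0.075 ]
top D 0
top 1719
blue [160. 116.] 1 [0.649 0.542 0.009]
blue [175.8 183.2] 49 [0.404 0.343 0.008]
blue [248. 188.] 1 [0.5   0.057 0.016]
blue [380.5 266.5] 4 [ 0.407 -0.554  0.021]
blue [425.5 285.2] 35 [ 0.408 -0.742  0.013]
blue [508.8 320.3] 113 [ 0.407 -1.08   0.009]
```

```bash
python3 - <<'E'
from h import *
E
ls pics
```

```text
m_side.png
m_top.png
s_bot.png
s_rail.png
side0.png
t_rail.png
top0.png
```

View pics/m_top.png

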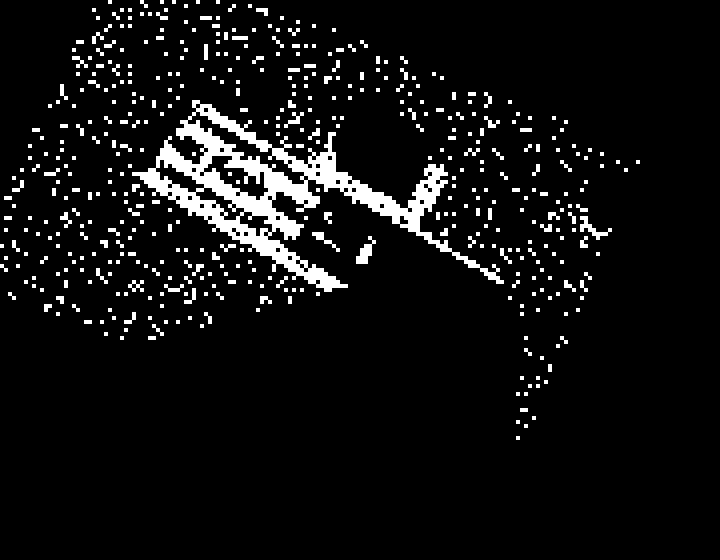

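View pics/m_side.png

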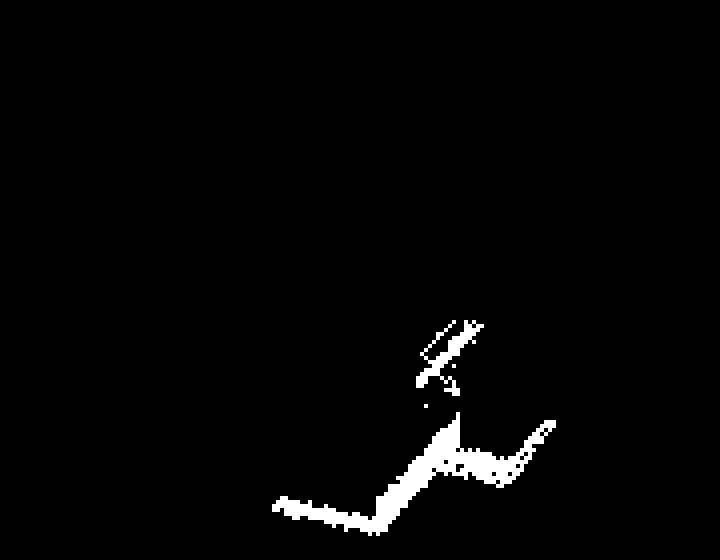

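Run:
```python
from h import *
c=bot.capture("top");P=cloud(c)
cv2.imwrite("pics/t_rail2.png",cv2.resize(c["img"][145:215,215:320],None,fx=7.5,fy=7.5,interpolation=cv2.INTER_CUBIC))
for a in((226.25,174.5),(276,201.7),(240,155.75),(316,200)): print(onz(c,*a,.014).round(4))
s=bot.capture("side");Q=cloud(s)
# deck: z hist near carriage
for nm,R in(("top",P),("side",Q)):
    m=(R[...,0]>.42)&(R[...,0]<.62)&(R[...,1]>-.25)&(R[...,1]<.2)&(R[...,2]>.012)&(R[...,2]<.14)
    hh,e=np.histogram(R[m][:,2],bins=np.arange(.012,.14,.004)); print(nm,list(zip(e.round(3),hh)))
    q=np.zeros((420,560),np.uint8)
cv2.imwrite("pics/s_rail2.png",cv2.resize(s["img"][200:270,255:335],None,fx=8.5,fy=8.5,interpolation=cv2.INTER_CUBIC))
```

```text
[0.5183 0.1649 0.014 ]
[ 0.4912 -0.0718  0.014 ]
[0.6159 0.1463 0.014 ]
[ 0.5613 -0.2201  0.014 ]
top [(np.float64(0.012), np.int64(312)), (np.float64(0.016), np.int64(254)), (np.float64(0.02), np.int64(171)), (np.float64(0.024), np.int64(165)), (np.float64(0.028), np.int64(155)), (np.float64(0.032), np.int64(153)), (np.float64(0.036), np.int64(168)), (np.float64(0.04), np.int64(113)), (np.float64(0.044), np.int64(52)), (np.float64(0.048), np.int64(17)), (np.float64(0.052), np.int64(15)), (np.float64(0.056), np.int64(9)), (np.float64(0.06), np.int64(5)), (np.float64(0.064), np.int64(9)), (np.float64(0.068), np.int64(9)), (np.float64(0.072), np.int64(8)), (np.float64(0.076), np.int64(13)), (np.float64(0.08), np.int64(11)), (np.float64(0.084), np.int64(12)), (np.float64(0.088), np.int64(17)), (np.float64(0.092), np.int64(13)), (np.float64(0.096), np.int64(14)), (np.float64(0.1), np.int64(26)), (np.float64(0.104), np.int64(34)), (np.float64(0.108), np.int64(43)), (np.float64(0.112), np.int64(38)), (np.float64(0.116), np.int64(13)), (np.float64(0.12), np.int64(8)), (np.float64(0.124), np
[... 468 characters left out ...]
(44)), (np.float64(0.056), np.int64(20)), (np.float64(0.06), np.int64(18)), (np.float64(0.064), np.int64(17)), (np.float64(0.068), np.int64(18)), (np.float64(0.072), np.int64(22)), (np.float64(0.076), np.int64(22)), (np.float64(0.08), np.int64(19)), (np.float64(0.084), np.int64(20)), (np.float64(0.088), np.int64(23)), (np.float64(0.092), np.int64(23)), (np.float64(0.096), np.int64(19)), (np.float64(0.1), np.int64(21)), (np.float64(0.104), np.int64(31)), (np.float64(0.108), np.int64(55)), (np.float64(0.112), np.int64(21)), (np.float64(0.116), np.int64(19)), (np.float64(0.12), np.int64(13)), (np.float64(0.124), np.int64(18)), (np.float64(0.128), np.int64(15)), (np.float64(0.132), np.int64(0))]
```

View pics/t_rail2.png

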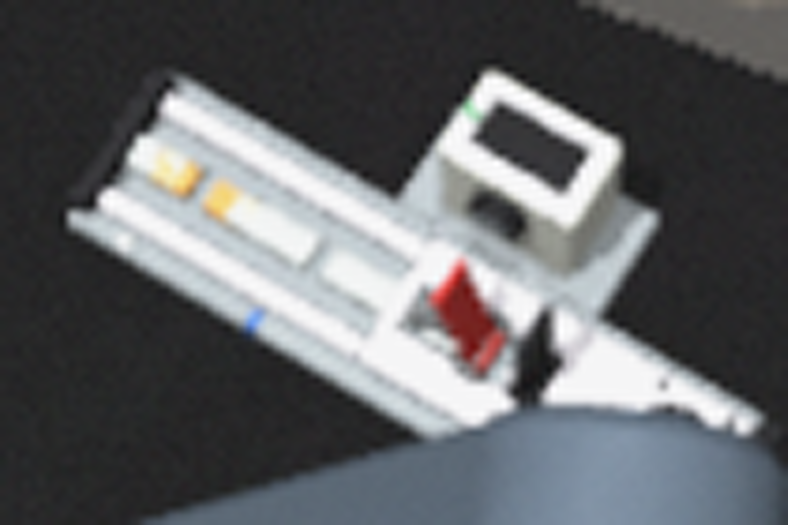

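View pics/s_rail2.png

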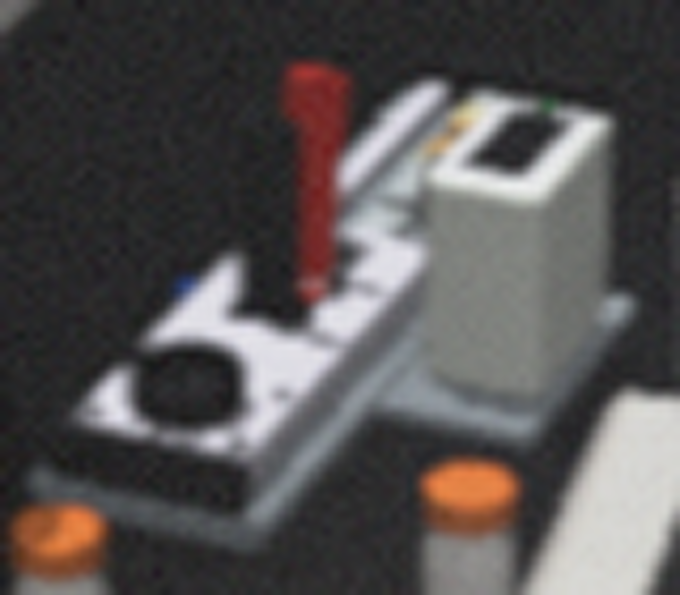

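Run:
```python
from h import *
c=bot.capture("top");s=bot.capture("side")
g=lambda x,y:((x+.5)/7.5-.5+215,(y+.5)/7.5-.5+145)
gs=lambda x,y:((x+.5)/8.5-.5+255,(y+.5)/8.5-.5+200)
T=lambda nm,x,y,z:print(nm,onz(c,*g(x,y),z).round(4))
S=lambda nm,x,y,z:print(nm,onz(s,*gs(x,y),z).round(4))
T("front L top",66,212,.014);T("front R",430,430,.014);T("back L",180,75,.014);T("back m",395,195,.014)
T("back R",762,410,.014)
T("blue",255,318,.014)
T("notch gap",203,188,.014);T("notch gap",203,188,.02)
S("cup rim c z.054",188,388,.054)
S("front corner L",32,475,.014);S("front corner R",250,540,.014);S("right edge far",405,375,.014)
# red lever top blob, both views
for n,cc in(("top",c),("side",s)):
    P=cloud(cc);h=cv2.cvtColor(cc["img"],cv2.COLOR_BGR2HSV)
    m=((h[...,0]<8)|(h[...,0]>172))&(h[...,1]>120)&(h[...,2]>60)&(P[...,2]>.03)&(P[...,2]<.15)&(abs(P[...,0]-.53)<.06)&(abs(P[...,1])<.15)
    p=P[m];
    for lo,hi in((.04,.06),(.06,.08),(.08,.1),(.1,.12),(.12,.14)):
        k=p[(p[:,2]>lo)&(p[:,2]<hi)]
        if len(k): print(n,lo,len(k),np.median(k,0).round(4),k.min(0).round(3),k.max(0).round(3))
```

```text
front L top [0.5203 0.1791 0.014 ]
front R [ 0.4839 -0.0567  0.014 ]
back L [0.6184 0.1541 0.014 ]
back m [0.6002 0.0146 0.014 ]
back R [ 0.5646 -0.2195  0.014 ]
blue [0.505  0.0573 0.014 ]
notch gap [0.5625 0.1147 0.014 ]
notch gap [0.5609 0.1133 0.02  ]
cup rim c z.054 [ 0.5224 -0.2024  0.054 ]
front corner L [ 0.4599 -0.2212  0.014 ]
front corner R [ 0.5611 -0.2467  0.014 ]
right edge far [ 0.5876 -0.1005  0.014 ]
top 0.04 11 [ 0.5326 -0.0651  0.0488] [ 0.521 -0.071  0.041] [ 0.544 -0.062  0.059]
top 0.06 9 [ 0.5333 -0.0607  0.0711] [ 0.525 -0.063  0.061] [ 0.543 -0.059  0.08 ]
top 0.08 11 [ 0.5351 -0.0563  0.0937] [ 0.522 -0.059  0.083] [ 0.544 -0.054  0.099]
top 0.1 8 [ 0.5294 -0.0529  0.1091] [ 0.522 -0.056  0.102] [ 0.539 -0.051  0.118]
top 0.12 10 [ 0.5347 -0.0505  0.1248] [ 0.524 -0.054  0.121] [ 0.545 -0.048  0.133]
side 0.04 19 [ 0.5379 -0.0678  0.0499] [ 0.531 -0.074  0.042] [ 0.545 -0.059  0.06 ]
side 0.06 19 [ 0.5376 -0.0669  0.0697] [ 0.529 -0.077  0.061] [ 0.547 -0.056  0.079]
side 0.08 27 [ 0.538  -0.0627  0.0904] [ 0.528 -0.073  0.08 ] [ 0.546 -0.05   0.099]
side 0.1 32 [ 0.5346 -0.0562  0.1134] [ 0.52  -0.065  0.101] [ 0.548 -0.045  0.119]
side 0.12 19 [ 0.5381 -0.0542  0.1249] [ 0.521 -0.067  0.121] [ 0.548 -0.044  0.134]
```

Run:
```python
from h import *
c=bot.capture("side");P=cloud(c)
m=(P[...,0]>.25)&(P[...,0]<.62)&(P[...,1]>-.75)&(P[...,1]<-.3)&(P[...,2]>.1)&(P[...,2]<.6)
p=P[m]; hh=np.histogram2d(p[:,0],p[:,1],bins=[np.arange(.25,.65,.05),np.arange(-.75,-.25,.05)])[0].astype(int); print(hh)
m2=m&(P[...,0]>.38); print(P[m2].max(0),np.percentile(P[m2][:,2],95))
s=bot.read_state(); R=np.array(s["tcp_rot"]);print(np.degrees(np.arctan2(R[1,2],R[0,2])), R[:,0],s["position"],s["time_s"])
```

```text
[[   0  130  377 1547  106  182  116    2    0]
 [   0   23  381  897  203  146    0    0    0]
 [   0    0    0    0    0    0    0    0    0]
 [ 117  110   99   94    8    0    0    0    0]
 [   0    0    0    0    0    0    0    0    0]
 [   0    0    0    0    0    0    0    0    0]
 [   0    0    0    0    0    0    0    0    0]]
[ 0.4479311  -0.54248002  0.12918331] 0.12552580957751158
-64.22994065880611 [-3.30026910e-05  5.46452345e-05 -9.99999998e-01] [ 0.27174535 -0.56276729  0.22253249] 0.55
```

Candidates for the bottle, as side-view pixels with distance from the base:

| Candidate | Pixel | Distance from base (m) |
|---|---|---|
| A | (262,272) | 0.63 |
| B | (310,267) | 0.72 |
| D | (165,325) | 0.77 |
| C | (234,320) | 0.80 |

A is nearest to the base. The enlarged crop shows it standing alone to the right of the rail's near end, so I take A.

Call:
send_rows --fingers '[1,1,1,1,1,1,1,1,1,1]' --dp '[[30,25,0],[62,51,0],[93,77,0],[125,102,0],[156,128,0],[187,154,0],[218,179,-10],[249,205,-30],[249,205,-60],[249,205,-60]]' --turn '[[0,0,-0.08],[0,0,-0.16],[0,0,-0.24],[0,0,-0.32],[0,0,-0.4],[0,0,-0.48],[0,0,-0.56],[0,0,-0.598],[0,0,-0.598],[0,0,-0.598]]'

```text
time_s: 1.38
position: [0.5197, -0.3529, 0.1573]
tcp_rot: [[-0.008, 0.99, -0.143], [0.008, -0.143, -0.99], [-1.0, -0.009, -0.006]]
force: [-1.4, 1.2, -1.1]
opening: 1.002
```

Run:
```python
from h import *
for n in("side","top"):
    c=bot.capture(n); cv2.imwrite(f"pics/{n}1.png",c["img"])
    if n=="side":cv2.imwrite(f"pics/{n}1c.png",cv2.resize(c["img"][190:300,200:350],None,fx=5,fy=5,interpolation=cv2.INTER_CUBIC))
s=bot.read_state();print(s["position"],s["joint_positions"],s["force"])
```

```text
[ 0.52000534 -0.35711364  0.16161734] [-4.45992737e+01  3.47624701e+01  8.43341192e+01 -3.40136807e-02
  6.10983092e+01  5.38575625e+01] [-0.28846498 -0.21723404  0.61463592]
```

View pics/side1c.png

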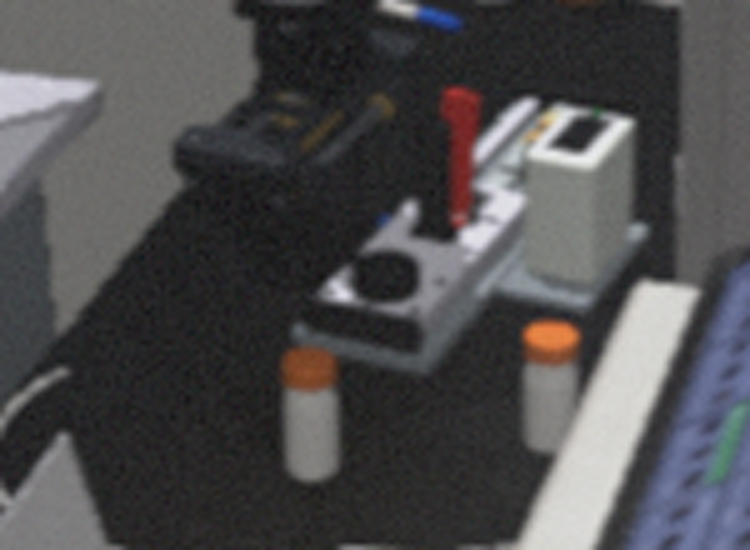

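View pics/top1.png

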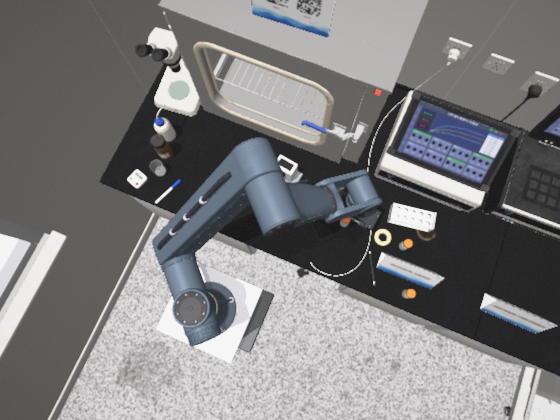

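Run:
```python
from h import *
c=bot.capture("side");print(proj(c,[.52,-.357,.161]),proj(c,[.52,-.358,.082]))
im=c["img"][150:300,190:340].astype(float)*2.2
cv2.imwrite("pics/side1d.png",cv2.resize(np.clip(im,0,255).astype(np.uint8),None,fx=4,fy=4,interpolation=cv2.INTER_CUBIC))
```

```text
(np.float64(260.5632001627343), np.float64(238.86803480783618)) (np.float64(261.3799695923145), np.float64(260.826485441963))
```

View pics/side1d.png

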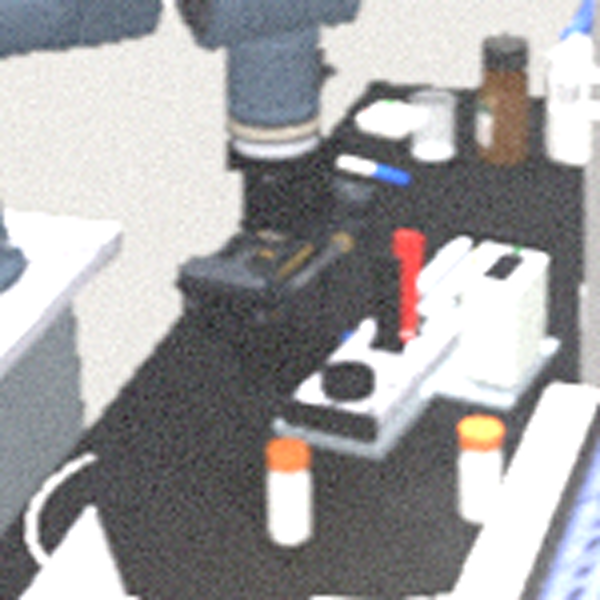

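The picture shows the gripper over bottle A, whose cap is at about (262,262). The black fingers blend into the bench. I'll lower and close on it.

Call:
send_rows --fingers '[1,1,1,1,1,1,0,0,0,0]' --dp '[[0.5,-1,-30],[0.5,-1,-60],[0.5,-1,-90],[0.5,-1,-110],[0.5,-1,-120],[0.5,-1,-120],[0.5,-1,-120],[0.5,-1,-120],[0.5,-1,-120],[0.5,-1,-120]]' --turn '[[0,0,0],[0,0,0],[0,0,0],[0,0,0],[0,0,0],[0,0,0],[0,0,0],[0,0,0],[0,0,0],[0,0,0]]'

```text
time_s: 2.37
position: [0.5218, -0.3606, 0.0448]
tcp_rot: [[0.002, 0.989, -0.148], [-0.003, -0.148, -0.989], [-1.0, 0.002, 0.002]]
force: [-0.3, 0.0, -0.3]
opening: 0.781
```

Run:
```python
from h import *
s=bot.read_state();print(s["position"],s["tcp_rot"],s["force"],s["opening"])
```

```text
[ 0.52175523 -0.36055745  0.04484915] [[ 0.00208865  0.98895785 -0.14818234]
 [-0.00272082 -0.14817649 -0.98895719]
 [-0.99999412  0.00246876  0.00238129]] [-0.31275867  0.04033368 -0.30644277] 0.7813307206460337
```

Call:
send_rows --fingers '[0,0,0,0,0,0,0,0,0,0]' --dp '[[0,1,-3],[0,1,-3],[0,1,-3],[0,1,-3],[0,1,-3],[0,1,-3],[0,1,-3],[0,1,-3],[0,1,-3],[0,1,-3]]' --turn '[[0,0,0],[0,0,0],[0,0,0],[0,0,0],[0,0,0],[0,0,0],[0,0,0],[0,0,0],[0,0,0],[0,0,0]]'

```text
time_s: 3.2
position: [0.5218, -0.3595, 0.0418]
tcp_rot: [[0.002, 0.989, -0.148], [-0.003, -0.148, -0.989], [-1.0, 0.002, 0.002]]
force: [0.2, -0.6, 0.2]
opening: 0.368
```

Run:
```python
from h import *
s=bot.read_state();print(s["position"],s["tcp_rot"],s["force"],s["opening"])
```

```text
[ 0.5217941  -0.35945934  0.04180928] [[ 0.00205051  0.98896431 -0.14813977]
 [-0.00261136 -0.14813428 -0.98896381]
 [-0.99999449  0.00241472  0.00227879]] [ 0.21129969 -0.56432124  0.16356076] 0.36798959528124
```

Call:
send_rows --fingers '[0,0,0,0,0,0]' --dp '[[0,0,20],[0,0,50],[0,0,80],[0,0,100],[0,0,110],[0,0,110]]' --turn '[[0,0,0],[0,0,0],[0,0,0],[0,0,0],[0,0,0],[0,0,0]]'

```text
time_s: 3.7
position: [0.523, -0.3607, 0.1545]
tcp_rot: [[0.006, 0.989, -0.148], [-0.007, -0.148, -0.989], [-1.0, 0.007, 0.006]]
force: [0.2, -0.5, -1.2]
opening: 0.367
```

Run:
```python
from h import *
s=bot.read_state();print(s["position"],s["tcp_rot"][:,0],s["force"],s["opening"])
c=bot.capture("side");P=cloud(c)
print(s["time_s"])
im=np.clip(c["img"][205:285,240:340].astype(float)*1.5,0,255).astype(np.uint8)
cv2.imwrite("pics/side2.png",cv2.resize(im,None,fx=7.5,fy=7.5,interpolation=cv2.INTER_CUBIC))
c=bot.capture("top");cv2.imwrite("pics/top2.png",cv2.resize(c["img"][140:260,210:400],None,fx=4,fy=4,interpolation=cv2.INTER_CUBIC))
```

```text
[ 0.52297966 -0.36069287  0.15445273] [ 0.00590661 -0.00650806 -0.99996138] [ 0.21554384 -0.45386593 -1.24341054] 0.36710981947471877
3.7
```

View pics/side2.png

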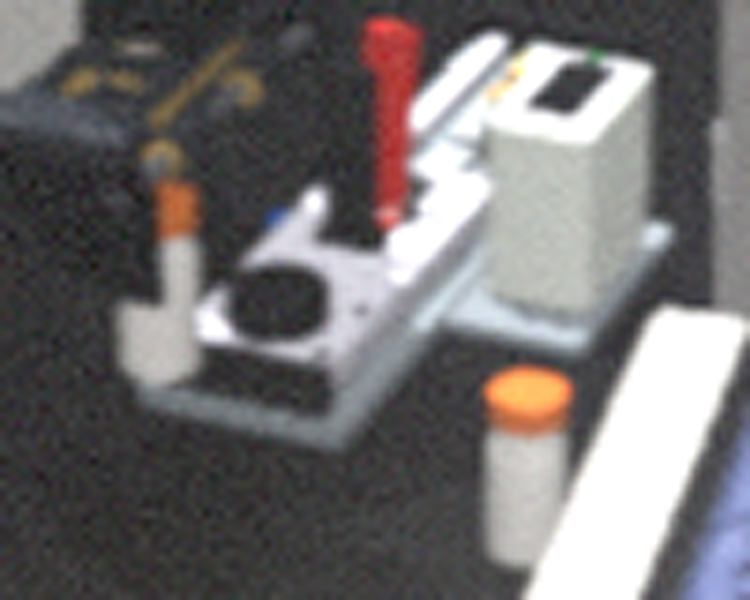

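View pics/top2.png

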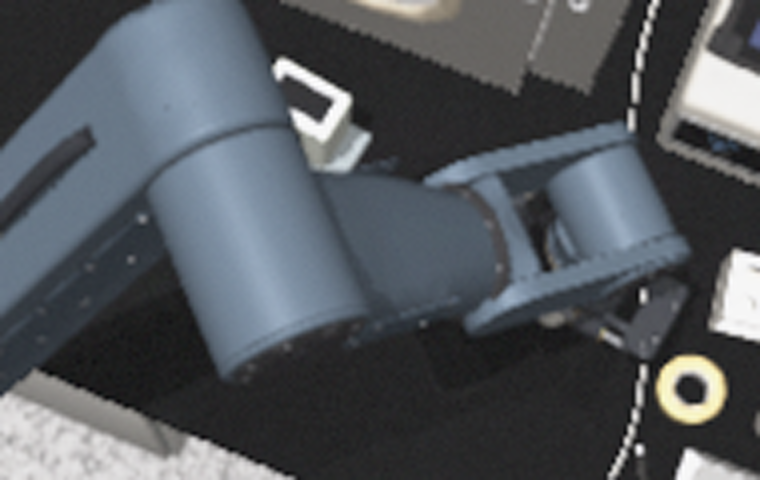

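Run:
```python
from h import *
c=bot.capture("side");P=cloud(c)
g=lambda x,y:((x+.5)/7.5-.5+240,(y+.5)/7.5-.5+205)
for y in(283,285,287): print(onz(c,*g(279,y),.054).round(4))
# model predictions of cup with handle guess
for p in([.5216,-.1864,.054],[.5216,-.1864,.034]):print(((np.array(proj(c,p))-[240,205])*7.5).round(0))
# deck corners
for nm,x,y,z in(("pt",193,330,.034),("ptR",330,358,.034),("lever base",390,215,.034),("bluepointer",275,217,.03),("front base L",143,385,.014),("front base R",345,432,.014)):print(nm,onz(c,*g(x,y),z).round(4))
# held bottle
h=cv2.cvtColor(c["img"],cv2.COLOR_BGR2HSV)
m=(np.hypot(P[...,0]-.522,P[...,1]+.36)<.06)&(P[...,2]>.1)&(P[...,2]<.2)
o=m&(h[...,1]>120)&(h[...,0]<20)
v,u=np.nonzero(o);print("cap",u.min(),u.max(),v.min(),v.max(),np.median(P[o],0))
w=m&(h[...,1]<60)&(h[...,2]>80);v,u=np.nonzero(w);print("body",u.min(),u.max(),v.min(),v.max(),np.median(P[w],0), P[w].min(0))
b=P[w];print(np.histogram(b[:,2],bins=np.arange(.1,.2,.01)))
lo=w&(P[...,2]<.135)
v,u=np.nonzero(lo);print("low body u",u.min(),u.max(),"ctr x at depth:",onz(c,(u.min()+u.max())/2,v.mean(),.12), "TCP proj",proj(c,[.523,-.3607,.125]))
```

```text
[ 0.5167 -0.1826  0.054 ]
[ 0.5173 -0.1844  0.054 ]
[ 0.5178 -0.1862  0.054 ]
[283. 285.]
[284. 322.]
pt [ 0.48   -0.2019  0.034 ]
ptR [ 0.5493 -0.2102  0.034 ]
lever base [ 0.5387 -0.0686  0.034 ]
bluepointer [ 0.482 -0.078  0.03 ]
front base L [ 0.462  -0.2239  0.014 ]
front base R [ 0.5647 -0.2396  0.014 ]
cap 260 265 230 236 [ 0.53028094 -0.36374748  0.18710766]
body 255 265 237 256 [ 0.52805816 -0.37232468  0.13532659] [ 0.50595038 -0.38408811  0.10900925]
(array([ 3, 25, 28, 28, 20, 17, 14,  5,  0]), array([0.1 , 0.11, 0.12, 0.13, 0.14, 0.15, 0.16, 0.17, 0.18, 0.19]))
low body u 256 265 ctr x at depth: [ 0.52230463 -0.36912318  0.12      ] TCP proj (np.float64(261.5152769175338), np.float64(249.62001299051857))
```

Call:
send_rows --fingers '[0,0,0,0,0,0,0,0,0,0]' --dp '[[0,20,0],[0,45,0],[0,75,0],[-1,105,0],[-1,135,0],[-2,160,0],[-2,172,-10],[-2,175,-20],[-2,175,-36],[-2,175,-44]]' --turn '[[0,0,0],[0,0,0],[0,0,0],[0,0,0],[0,0,0],[0,0,0],[0,0,0],[0,0,0],[0,0,0],[0,0,0]]'

```text
time_s: 4.68
position: [0.5175, -0.183, 0.1033]
tcp_rot: [[-0.004, 0.989, -0.148], [0.002, -0.148, -0.989], [-1.0, -0.004, -0.001]]
force: [-0.8, 0.3, -0.4]
opening: 0.367
```

Call:
send_rows --fingers '[0,0]' --dp '[[0,0,0],[0,0,0]]' --turn '[[0,0,0],[0,0,0]]'

```text
time_s: 4.85
position: [0.5164, -0.1833, 0.1016]
tcp_rot: [[-0.008, 0.989, -0.149], [0.003, -0.149, -0.989], [-1.0, -0.008, -0.002]]
force: [-0.3, -1.2, -1.3]
opening: 0.364
```

Run:
```python
from h import *
s=bot.read_state();print(s["position"],s["tcp_rot"][:,0],s["force"],s["opening"])
c=bot.capture("side")
im=np.clip(c["img"][195:275,240:340].astype(float)*1.7,0,255).astype(np.uint8)
cv2.imwrite("pics/side3.png",cv2.resize(im,None,fx=7.5,fy=7.5,interpolation=cv2.INTER_CUBIC))
c=bot.capture("top");cv2.imwrite("pics/top3.png",cv2.resize(c["img"][140:260,210:400],None,fx=4,fy=4,interpolation=cv2.INTER_CUBIC))
```

```text
[ 0.5164263  -0.18326901  0.10159103] [-0.00758199  0.00338938 -0.99996551] [-0.29989006 -1.15436025 -1.3373678 ] 0.36423927381082993
```

View pics/side3.png

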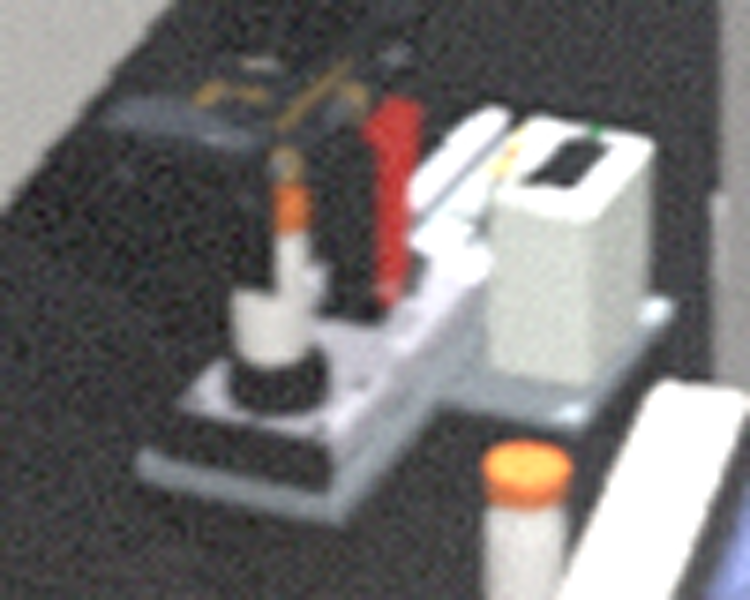

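View pics/top3.png

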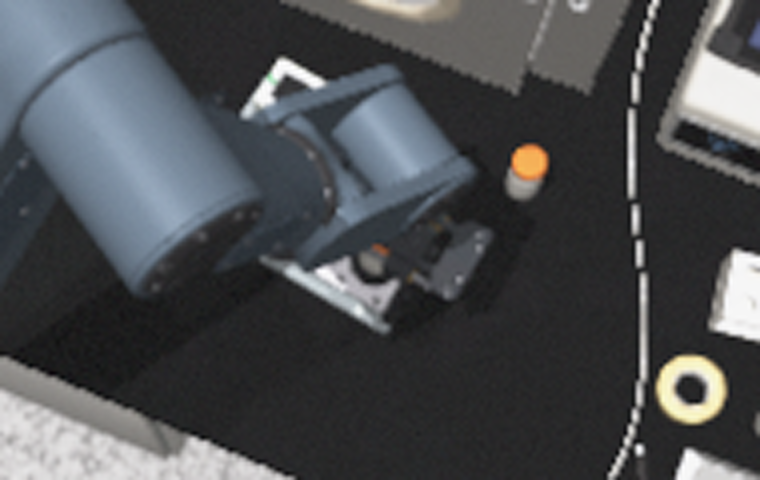

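Call:
send_rows --fingers '[0,0,0]' --dp '[[4,-2,0],[4,-2,0],[4,-2,0]]' --turn '[[0,0,0],[0,0,0],[0,0,0]]'

```text
time_s: 5.2
position: [0.5223, -0.1865, 0.1037]
tcp_rot: [[-0.003, 0.989, -0.149], [0.001, -0.149, -0.989], [-1.0, -0.003, -0.0]]
force: [-0.3, -0.9, -0.8]
opening: 0.363
```

Run:
```python
from h import *
s=bot.read_state();print(s["position"],s["tcp_rot"][:,0],s["force"],s["opening"])
c=bot.capture("side")
im=np.clip(c["img"][215:255,260:290].astype(float)*2,0,255).astype(np.uint8)
cv2.imwrite("pics/side4.png",cv2.resize(im,None,fx=15,fy=15,interpolation=cv2.INTER_CUBIC))
c=bot.capture("top");cv2.imwrite("pics/top4.png",cv2.resize(c["img"][190:225,280:340],None,fx=13,fy=13,interpolation=cv2.INTER_CUBIC))
# predicted projections of bottle ctr & cup
for n in("side","top"):
    c=bot.capture(n);p=bot.read_state()["position"];print(n,proj(c,p),proj(c,[.5195,-.1855,.054]))
```

```text
[ 0.52232648 -0.1865479   0.10373165] [-2.72801683e-03  5.79343082e-04 -9.99996111e-01] [-0.33984344 -0.87307889 -0.81821883] 0.36316718141971716
side (np.float64(277.53406530646436), np.float64(230.41984067985652)) (np.float64(277.2897632134281), np.float64(242.7938383769169))
top (np.float64(305.4798683538697), np.float64(200.07917090780938)) (np.float64(304.7110587964746), np.float64(203.5902921019526))
```

View pics/side4.png

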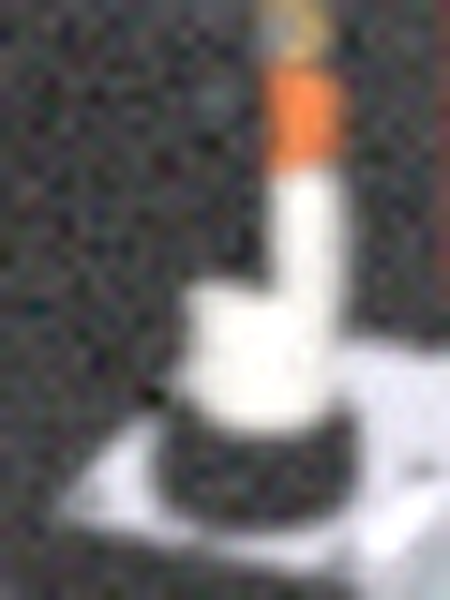

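View pics/top4.png

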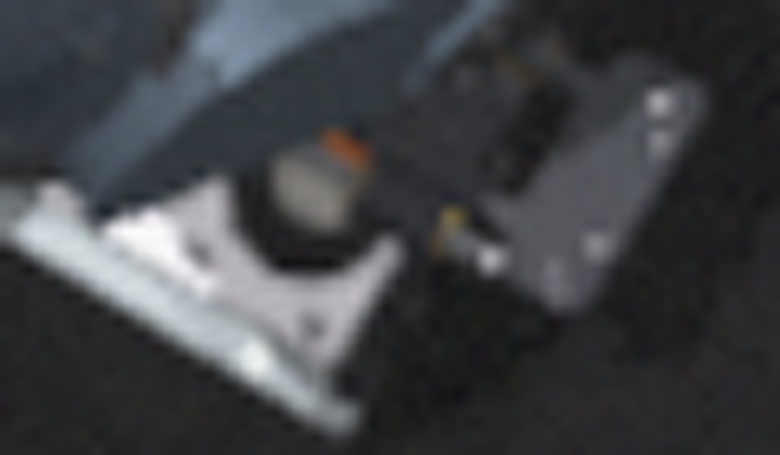

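Run:
```python
from h import *
from scipy.optimize import least_squares
t=bot.capture("top");s=bot.capture("side")
P=cloud(s);Q=cloud(t)
# deck height: bright low-sat pixels near cup
for n,c,R in(("s",s,P),("t",t,Q)):
    h=cv2.cvtColor(c["img"],cv2.COLOR_BGR2HSV)
    m=(h[...,2]>110)&(h[...,1]<50)&(np.hypot(R[...,0]-.52,R[...,1]+.186)<.06)&(R[...,2]>.026)&(R[...,2]<.048)
    print(n,m.sum(),np.percentile(R[m][:,2],[10,25,50,75,90]).round(4))
gs=lambda x,y:((x+.5)/15-.5+260,(y+.5)/15-.5+215)
gt=lambda x,y:((x+.5)/13-.5+280,(y+.5)/13-.5+190)
for zd in(.034,.037):
    A=np.array([onz(t,*gt(*q),zd)[:2] for q in((228,200),(238,230),(265,258),(300,271),(335,265),(352,255))])
    B=np.array([onz(s,*gs(*q),zd)[:2] for q in((158,470),(185,515),(225,530),(270,532),(320,518),(352,480))])
    for R in(.0235,.025):
        for nm,X in(("top",A),("side",B)):
            f=least_squares(lambda q:np.hypot(X[:,0]-q[0],X[:,1]-q[1])-R,[.52,-.186]);print(zd,R,nm,f.x.round(4),(f.fun*1000).round(1))
```

```text
s 70 [0.0316 0.0332 0.0358 0.0369 0.0383]
t 105 [0.0323 0.0341 0.037  0.0404 0.0429]
0.034 0.0235 top [ 0.5175 -0.1796] [ 0.4 -0.2 -0.3  0.2  0.1  0. ]
0.034 0.0235 side [ 0.5141 -0.1785] [ 0.2 -1.1  0.2  0.7 -0.  -0.6]
0.034 0.025 top [ 0.5194 -0.1796] [-0.2 -0.2  0.1  0.5 -0.  -0.5]
0.034 0.025 side [ 0.5138 -0.1769] [-1.5 -1.3  0.3  0.8 -0.3 -2.2]
0.037 0.0235 top [ 0.5168 -0.1798] [ 0.4 -0.2 -0.3  0.2  0.1  0. ]
0.037 0.0235 side [ 0.5157 -0.1835] [ 0.1 -1.1  0.2  0.7 -0.  -0.7]
0.037 0.025 top [ 0.5187 -0.1798] [-0.3 -0.2  0.1  0.5 -0.1 -0.5]
0.037 0.025 side [ 0.5154 -0.1818] [-1.6 -1.3  0.3  0.8 -0.3 -2.3]
```

Call:
send_rows --fingers '[0,0,0,0]' --dp '[[-2.5,4.5,0],[-2.5,4.5,0],[-2.5,4.5,-4],[-2.5,4.5,-8]]' --turn '[[0,0,0],[0,0,0],[0,0,0],[0,0,0]]'

```text
time_s: 5.83
position: [0.5191, -0.1812, 0.0952]
tcp_rot: [[-0.004, 0.989, -0.148], [0.001, -0.148, -0.989], [-1.0, -0.004, -0.001]]
force: [-0.5, -0.2, -1.1]
opening: 0.364
```

Run:
```python
from h import *
s=bot.read_state();print(s["position"],s["tcp_rot"][:,0],s["force"],s["opening"])
c=bot.capture("side")
im=np.clip(c["img"][215:255,260:290].astype(float)*2,0,255).astype(np.uint8)
a=cv2.resize(im,None,fx=13,fy=13,interpolation=cv2.INTER_CUBIC)
c=bot.capture("top");b=cv2.resize(np.clip(c["img"][185:225,285:315]*1.5,0,255).astype(np.uint8),None,fx=13,fy=13,interpolation=cv2.INTER_CUBIC)
cv2.imwrite("pics/both5.png",np.hstack([a,b]))
```

```text
[ 0.51913953 -0.18117696  0.0951849 ] [-0.00369034  0.00117598 -0.9999925 ] [-0.54801525 -0.22570488 -1.14748923] 0.3637682081150573
```

View pics/both5.png

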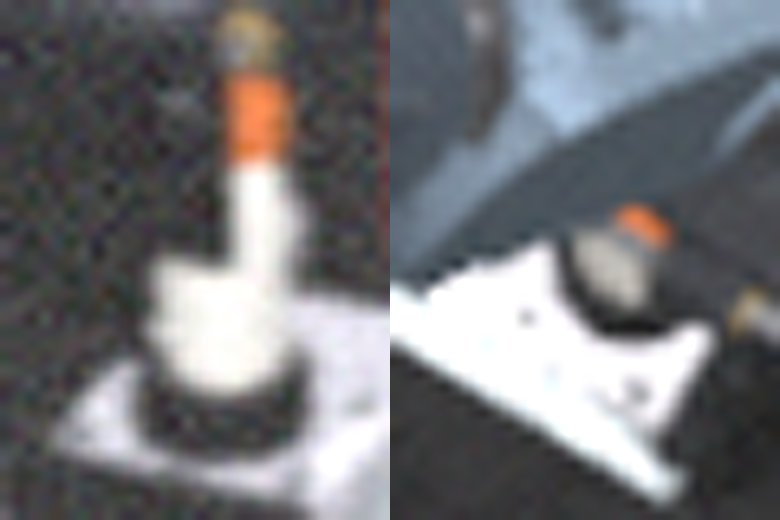

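Call:
send_rows --fingers '[0,0,0,0]' --dp '[[0,0,-2],[0,0,-4],[0,0,-6],[0,0,-7]]' --turn '[[0,0,0],[0,0,0],[0,0,0],[0,0,0]]'

```text
time_s: 6.27
position: [0.5184, -0.1809, 0.087]
tcp_rot: [[-0.006, 0.989, -0.149], [0.003, -0.149, -0.989], [-1.0, -0.006, -0.002]]
force: [-0.1, -0.1, -0.1]
opening: 0.364
```

Call:
send_rows --fingers '[0,0,0,0]' --dp '[[0.5,0,-2],[0.5,0,-4],[0.5,0,-5],[0.5,0,-5]]' --turn '[[0,0,0],[0,0,0],[0,0,0],[0,0,0]]'

```text
time_s: 6.6
position: [0.5187, -0.1808, 0.0817]
tcp_rot: [[-0.007, 0.989, -0.149], [0.003, -0.149, -0.989], [-1.0, -0.007, -0.002]]
force: [0.1, -1.4, 0.1]
opening: 0.366
```

Call:
send_rows --fingers '[0,0,0.7,0.7,0.7,0.7,0.7,0.7]' --dp '[[0,0,-1],[0,0,-1],[0,0,-1],[0,0,-1],[0,0,-1],[0,0,-1],[0,0,-1],[0,0,-1]]' --turn '[[0,0,0],[0,0,0],[0,0,0],[0,0,0],[0,0,0],[0,0,0],[0,0,0],[0,0,0]]'

```text
time_s: 7.27
position: [0.5187, -0.1808, 0.0808]
tcp_rot: [[-0.007, 0.989, -0.149], [0.003, -0.149, -0.989], [-1.0, -0.007, -0.002]]
force: [-0.5, 0.1, -0.2]
opening: 0.671
```

Run:
```python
from h import *
s=bot.read_state();print(s["position"],s["tcp_rot"][:,0],s["force"],s["opening"])
c=bot.capture("side")
im=np.clip(c["img"][215:255,260:290].astype(float)*2,0,255).astype(np.uint8)
a=cv2.resize(im,None,fx=13,fy=13,interpolation=cv2.INTER_CUBIC)
c=bot.capture("top");b=cv2.resize(np.clip(c["img"][185:225,285:315]*1.5,0,255).astype(np.uint8),None,fx=13,fy=13,interpolation=cv2.INTER_CUBIC)
cv2.imwrite("pics/both6.png",np.hstack([a,b]))
```

```text
[ 0.51871908 -0.18082127  0.08077365] [-0.0065275   0.00279381 -0.99997479] [-0.45415194  0.05162961 -0.23354553] 0.6710683747913654
```

View pics/both6.png

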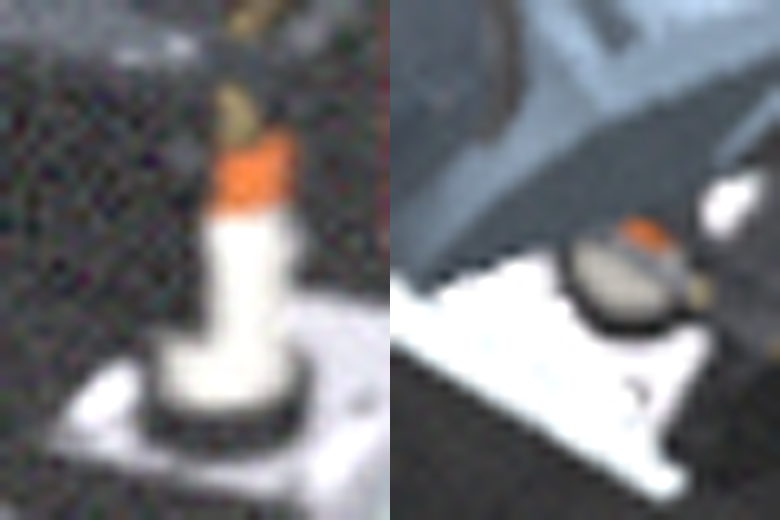

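Call:
send_rows --fingers '[0.7,0.7,0.7,0.7,0.7,0.7,0.7]' --dp '[[0,0,10],[0,0,25],[0,0,45],[0,0,70],[0,0,90],[0,0,100],[0,0,100]]' --turn '[[0,0,0],[0,0,0],[0,0,0],[0,0,0],[0,0,0],[0,0,0],[0,0,0]]'

```text
time_s: 7.95
position: [0.5203, -0.1817, 0.1837]
tcp_rot: [[-0.001, 0.989, -0.149], [-0.0, -0.149, -0.989], [-1.0, -0.001, 0.0]]
force: [0.0, -0.9, -0.1]
opening: 0.701
```

Run:
```python
from h import *
s=bot.read_state();print(s["position"],s["tcp_rot"][:,0],s["force"],s["opening"])
c=bot.capture("side")
im=np.clip(c["img"][195:265,250:320].astype(float)*1.6,0,255).astype(np.uint8)
cv2.imwrite("pics/side7.png",cv2.resize(im,None,fx=8,fy=8,interpolation=cv2.INTER_CUBIC))
```

```text
[ 0.52030855 -0.18166103  0.18368949] [-1.22352406e-03 -2.88806248e-04 -9.99999210e-01] [ 0.04409333 -0.87300665 -0.06542816] 0.7012224513906217
```

View pics/side7.png

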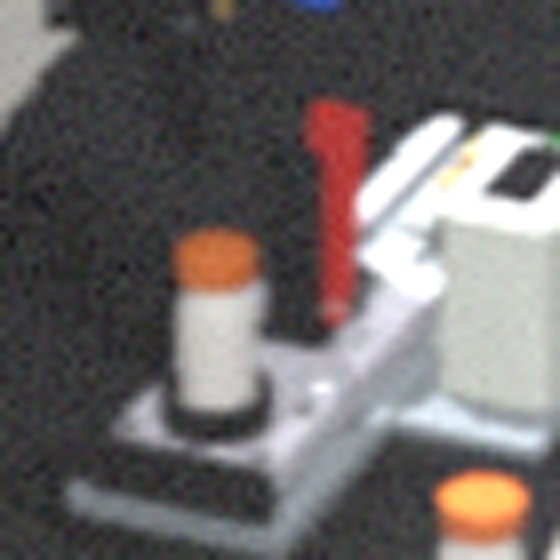

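Run:
```python
from h import *
from scipy.optimize import least_squares
for k in range(2):
    c=bot.capture("side");P=cloud(c);h=cv2.cvtColor(c["img"],cv2.COLOR_BGR2HSV)
    p=P[(np.hypot(P[...,0]-.519,P[...,1]+.182)<.03)&(P[...,2]>.057)&(P[...,2]<.115)]
    f=least_squares(lambda q:np.hypot(p[:,0]-q[0],p[:,1]-q[1])-.017,[.519,-.19],loss="soft_l1",f_scale=.003);print(len(p),f.x.round(4))
    m=((h[...,0]<8)|(h[...,0]>172))&(h[...,1]>120)&(h[...,2]>60)&(P[...,2]>.09)&(P[...,2]<.15)&(abs(P[...,0]-.53)<.06)&(abs(P[...,1]+.05)<.05)
    v,u=np.nonzero(m);print("lever",u.min(),u.max(),v.min(),v.max(),onz(c,(u.min()+u.max())/2,v.mean(),.118),np.median(P[m],0))
    m=(h[...,2]<75)&(abs(P[...,0]-.53)<.03)&(P[...,1]>-.125)&(P[...,1]<-.06)&(P[...,2]>.06)&(P[...,2]<.14)
    print("post",m.sum(),np.percentile(P[m],[5,25,50,75,95],axis=0).round(4) if m.sum() else "")
```

```text
149 [ 0.5157 -0.1811]
lever 288 295 208 219 [ 0.53915236 -0.06833558  0.118     ] [ 0.53738463 -0.05676422  0.11314364]
post 141 [[ 0.5134 -0.1106  0.0632]
 [ 0.5202 -0.1083  0.0788]
 [ 0.5272 -0.1057  0.0976]
 [ 0.535  -0.1028  0.1167]
 [ 0.5406 -0.0993  0.1288]]
149 [ 0.5153 -0.1808]
lever 288 295 208 219 [ 0.53861059 -0.06638368  0.118     ] [ 0.53546532 -0.05613837  0.11508267]
post 143 [[ 0.5133 -0.1129  0.0667]
 [ 0.5203 -0.1082  0.0803]
 [ 0.5279 -0.1056  0.0982]
 [ 0.5354 -0.1036  0.1152]
 [ 0.5408 -0.0991  0.1294]]
```

Call:
send_rows --fingers '[1,1,1,1,1,1,1]' --dp '[[2,15,0],[4,35,0],[7,60,0],[10,85,0],[12,100,0],[12.5,103.5,0],[12.5,103.5,0]]' --turn '[[0,0,0],[0,0,0],[0,0,0],[0,0,0],[0,0,0],[0,0,0],[0,0,0]]'

```text
time_s: 8.68
position: [0.5296, -0.0758, 0.1787]
tcp_rot: [[-0.011, 0.989, -0.147], [0.005, -0.147, -0.989], [-1.0, -0.012, -0.003]]
force: [0.6, -0.2, 0.4]
opening: 0.992
```

Run:
```python
from h import *
s=bot.read_state();print(s["position"],s["tcp_rot"],s["force"],s["opening"])
c=bot.capture("side")
im=np.clip(c["img"][175:265,240:330].astype(float)*1.6,0,255).astype(np.uint8)
a=cv2.resize(im,None,fx=6,fy=6,interpolation=cv2.INTER_CUBIC)
cv2.imwrite("pics/side8.png",a)
```

```text
[ 0.52962284 -0.07576795  0.17866454] [[-0.01101543  0.98914068 -0.14655847]
 [ 0.00459006 -0.1465158  -0.98919768]
 [-0.99992879 -0.01156915 -0.00292628]] [ 0.63386796 -0.17343934  0.38308874] 0.9923899923771254
```

View pics/side8.png

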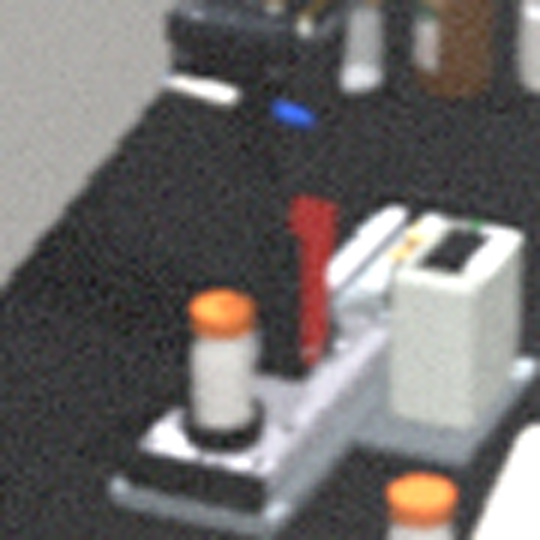

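Call:
send_rows --fingers '[1,1,1,1,1,1,1]' --dp '[[3,-2,0],[3.5,-2,-15],[3.5,-2,-35],[3.5,-2,-60],[3.5,-2,-80],[3.5,-2,-88],[3.5,-2,-88]]' --turn '[[-0.004,-0.01,0],[-0.004,-0.01,0],[-0.004,-0.01,0],[-0.004,-0.01,0],[-0.004,-0.01,0],[-0.004,-0.01,0],[-0.004,-0.01,0]]'

```text
time_s: 9.32
position: [0.5321, -0.0795, 0.0889]
tcp_rot: [[-0.004, 0.989, -0.149], [0.001, -0.149, -0.989], [-1.0, -0.004, -0.001]]
force: [0.8, 1.0, 0.8]
opening: 1.0
```

Run:
```python
from h import *
s=bot.read_state();print(s["position"],s["tcp_rot"],s["force"],s["opening"])
c=bot.capture("side")
im=np.clip(c["img"][195:265,250:320].astype(float)*3,0,255).astype(np.uint8)
a=cv2.resize(im,None,fx=8,fy=8,interpolation=cv2.INTER_CUBIC)
cv2.imwrite("pics/side9.png",a)
```

```text
[ 0.53208391 -0.07947212  0.08889635] [[-4.26553802e-03  9.88823028e-01 -1.49032967e-01]
 [ 1.25054780e-03 -1.49028931e-01 -9.88832045e-01]
 [-9.99990121e-01 -4.40427354e-03 -6.00881889e-04]] [0.83026221 1.01822993 0.76236968] 0.9997500698305595
```

View pics/side9.png

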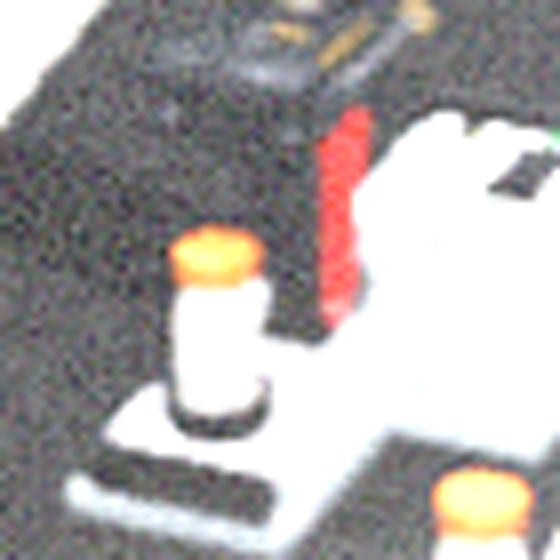

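Call:
send_rows --fingers '[1,1,0.54,0.54,0.54,0.54,0.54,0.54,0.54,0.54]' --dp '[[0,-4,2],[0,-6.5,2],[0,-6.5,2],[0,-6.5,2],[0,-6.5,2],[0,-6.5,2],[0,-6.5,2],[0,-6.5,2],[0,-6.5,2],[0,-6.5,2]]' --turn '[[0,0,0],[0,0,0],[0,0,0],[0,0,0],[0,0,0],[0,0,0],[0,0,0],[0,0,0],[0,0,0],[0,0,0]]'

```text
time_s: 10.2
position: [0.533, -0.0859, 0.0922]
tcp_rot: [[-0.002, 0.989, -0.148], [0.0, -0.148, -0.989], [-1.0, -0.002, -0.0]]
force: [0.1, 1.9, 0.3]
opening: 0.554
```

Run:
```python
from h import *
s=bot.read_state();print(s["position"],s["tcp_rot"][:,0],s["force"],s["opening"])
```

```text
[ 0.53301342 -0.08590272  0.09217702] [-1.91361491e-03  3.86692772e-04 -9.99998094e-01] [0.10043791 1.9005799  0.26123948] 0.5540773140201593
```

Call:
send_rows --fingers '[0.5,0.5,0.46,0.46,0.42,0.3,0,0]' --dp '[[0,0,0],[0,0,0],[0,0,0],[0,0,0],[0,0,0],[0,0,0],[0,0,0],[0,0,0]]' --turn '[[0,0,0],[0,0,0],[0,0,0],[0,0,0],[0,0,0],[0,0,0],[0,0,0],[0,0,0]]'

```text
time_s: 10.87
position: [0.5331, -0.0859, 0.0922]
tcp_rot: [[-0.002, 0.989, -0.149], [0.001, -0.149, -0.989], [-1.0, -0.002, -0.0]]
force: [-0.1, -1.1, 1.7]
opening: 0.433
```

Run:
```python
from h import *
s=bot.read_state();print(s["position"],s["tcp_rot"][:,0],s["force"],s["opening"],s["opening"]*87)
c=bot.capture("side")
im=np.clip(c["img"][195:265,250:320].astype(float)*2,0,255).astype(np.uint8)
a=cv2.resize(im,None,fx=8,fy=8,interpolation=cv2.INTER_CUBIC)
cv2.imwrite("pics/side10.png",a)
```

```text
[ 0.53305197 -0.08591493  0.09219792] [-1.82547955e-03  5.21265039e-04 -9.99998198e-01] [-0.14053022 -1.13663402  1.66023726] 0.43273506678517315 37.647950810310064
```

View pics/side10.png

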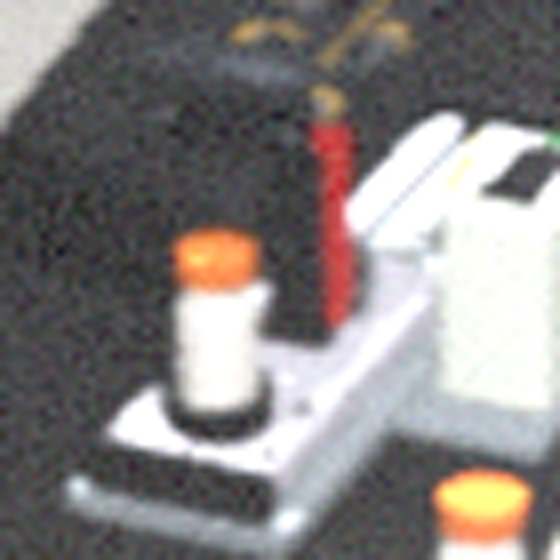

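Call:
send_rows --fingers '[0,0,0,0,0,0,0,0,0,0]' --dp '[[0.3,2,0],[0.7,5,0],[1.3,9,0],[2.1,14,0],[3,20,0],[3.9,26,0],[4.8,32,0],[5.5,37,0],[6,40,0],[6,40,0]]' --turn '[[0,0,0],[0,0,0],[0,0,0],[0,0,0],[0,0,0],[0,0,0],[0,0,0],[0,0,0],[0,0,0],[0,0,0]]'

```text
time_s: 11.75
position: [0.5392, -0.0446, 0.0922]
tcp_rot: [[-0.002, 0.989, -0.148], [0.001, -0.148, -0.989], [-1.0, -0.002, -0.001]]
force: [1.3, 0.6, 1.5]
opening: 0.433
```

Run:
```python
from h import *
s=bot.read_state();print(s["position"],s["tcp_rot"],s["force"],s["opening"],s["opening"]*87)
c=bot.capture("side")
im=np.clip(c["img"][195:265,250:320].astype(float)*2,0,255).astype(np.uint8)
a=cv2.resize(im,None,fx=8,fy=8,interpolation=cv2.INTER_CUBIC)
cv2.imwrite("pics/side11.png",a)
```

```text
[ 0.53919752 -0.04464722  0.09219198] [[-0.00160496  0.988982   -0.14802713]
 [ 0.00139317 -0.14802497 -0.98898264]
 [-0.99999774 -0.00179351 -0.00114025]] [1.29160469 0.62168384 1.45879624] 0.43346433069104906 37.71139677012127
```

View pics/side11.png

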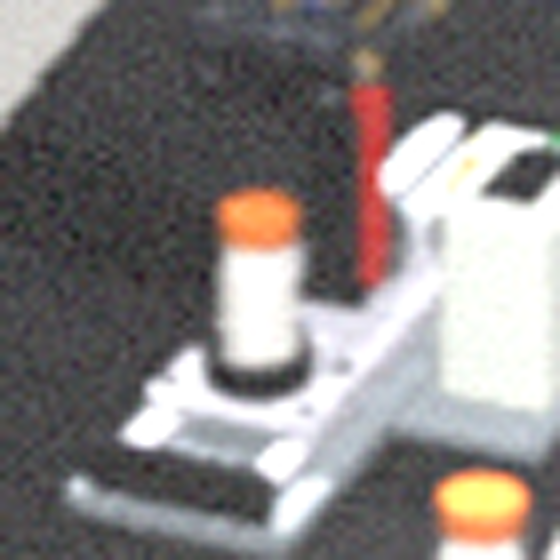

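Run:
```python
from h import *
im=cv2.imread("pics/top0.png")
cv2.imwrite("pics/strip.png",cv2.resize(im[152:192,220:275],None,fx=14,fy=14,interpolation=cv2.INTER_CUBIC))
```

```text
(no output)
```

View pics/strip.png

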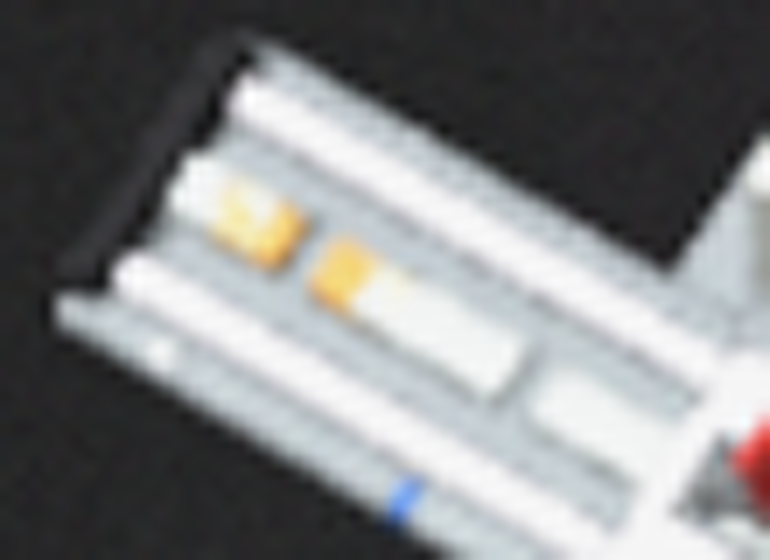

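Run:
```python
from h import *
c=bot.capture("top");g=lambda x,y:((x+.5)/14-.5+220,(y+.5)/14-.5+152)
for z in(.016,.022):
    A={k:onz(c,*g(*q),z) for k,q in dict(r=(305,254),rl=(290,246),rr=(320,263),m=(524,380),ml=(510,374),mr=(538,385)).items()}
    print(z,A["r"].round(4),A["m"].round(4),"dist r-m",np.linalg.norm(A["r"]-A["m"]).round(4),"widths",np.linalg.norm(A["rl"]-A["rr"]).round(4),np.linalg.norm(A["ml"]-A["mr"]).round(4))
    d=A["r"]-A["m"];print(np.degrees(np.arctan2(d[0],d[1])))
# automated profile along strip line
im=cv2.GaussianBlur(cv2.imread("pics/top0.png"),(0,0),.5).astype(np.float32)
p0=np.array(g(240,216.));p1=np.array(g(640,452.))
n=400;t=np.linspace(0,1,n);U=p0[0]+t*(p1[0]-p0[0]);V=p0[1]+t*(p1[1]-p0[1])
pr=np.zeros(n)
for off in(-.6,-.3,0,.3,.6):
    nx,ny=-(p1-p0)[1],(p1-p0)[0];L=np.hypot(nx,ny)
    pr+=cv2.remap(im,(U+off*nx/L).astype(np.float32)[None],(V+off*ny/L).astype(np.float32)[None],cv2.INTER_CUBIC)[0].max(1)/5
ori=onz(c,U[0],V[0],.02)
D=[np.linalg.norm(onz(c,u,v,.02)-ori) for u,v in zip(U,V)]
for i in range(0,n,6): print(f"{D[i]*1000:.0f}:{pr[i]:.0f}",end=" ")
```

```text
0.016 [0.5613 0.1154 0.016 ] [0.5507 0.0394 0.016 ] dist r-m 0.0767 widths 0.0105 0.009
7.976037112699522
0.022 [0.5597 0.114  0.022 ] [0.5491 0.0383 0.022 ] dist r-m 0.0764 widths 0.0105 0.009
7.9760371126994905
0:244 2:244 4:244 6:244 9:245 11:244 13:241 15:229 17:206 19:183 21:174 23:188 26:202 28:219 30:233 32:241 34:244 36:244 38:245 40:244 43:244 45:243 47:242 49:243 51:244 53:244 55:244 57:244 60:244 62:244 64:244 66:244 68:244 70:244 72:244 74:244 76:244 79:244 81:244 83:244 85:244 87:244 89:244 91:239 93:226 95:204 97:188 100:189 102:200 104:213 106:226 108:235 110:240 112:243 114:243 116:243 119:244 121:244 123:244 125:244 127:244 129:244 131:244 133:244 135:244 137:244 139:243
```

Call:
send_rows --fingers '[0,0,0,0,0,0,0,0,0,0]' --dp '[[0.4,3,0],[1,7,0],[1.8,12,0],[2.6,18,0],[3.5,24,0],[4.4,30,0],[5.2,36,0],[6,42,0],[6.8,47,0],[7.2,50,0]]' --turn '[[0,0,0],[0,0,0],[0,0,0],[0,0,0],[0,0,0],[0,0,0],[0,0,0],[0,0,0],[0,0,0],[0,0,0]]'

```text
time_s: 12.68
position: [0.5468, 0.0056, 0.0922]
tcp_rot: [[-0.001, 0.989, -0.148], [0.001, -0.148, -0.989], [-1.0, -0.001, -0.001]]
force: [0.7, -2.4, 0.3]
opening: 0.431
```

Run:
```python
from h import *
s=bot.read_state();print(s["position"],s["tcp_rot"],s["force"],s["opening"]*87)
```

```text
[0.54675098 0.00562424 0.09218255] [[-9.75363125e-04  9.89026137e-01 -1.47737431e-01]
 [ 1.20505019e-03 -1.47736232e-01 -9.89026063e-01]
 [-9.99998798e-01 -1.14269057e-03 -1.04772966e-03]] [ 0.66689645 -2.4111852   0.2503052 ] 37.49574071430677
```

Call:
send_rows --fingers '[0,0,0,0,0,0,0,0,0,0]' --dp '[[0.4,3,0],[1,7,0],[1.8,12,0],[2.6,18,0],[3.5,24,0],[4.4,30,0],[5.2,36,0],[6,41,0],[6.2,43,0],[6.2,43,0]]' --turn '[[0,0,0],[0,0,0],[0,0,0],[0,0,0],[0,0,0],[0,0,0],[0,0,0],[0,0,0],[0,0,0],[0,0,0]]'

```text
time_s: 13.52
position: [0.5533, 0.0496, 0.0922]
tcp_rot: [[-0.0, 0.989, -0.147], [0.002, -0.147, -0.989], [-1.0, -0.0, -0.002]]
force: [2.5, 0.6, -0.7]
opening: 0.438
```

Run:
```python
from h import *
s=bot.read_state();print(s["position"],s["tcp_rot"][:,0],s["force"],s["opening"]*87)
for n in("side","top"):
    c=bot.capture(n);cv2.imwrite(f"pics/{n}12.png",cv2.resize(c["img"][140:260,210:350],None,fx=5.5,fy=5,interpolation=cv2.INTER_CUBIC) if n=="top" else cv2.resize(c["img"][180:270,250:340],None,fx=6,fy=6,interpolation=cv2.INTER_CUBIC))
```

```text
[0.55334292 0.04960975 0.09218468] [-1.29460119e-04  1.96080575e-03 -9.99998069e-01] [ 2.46150302  0.56029036 -0.73863756] 38.11700757032418
```

View pics/side12.png

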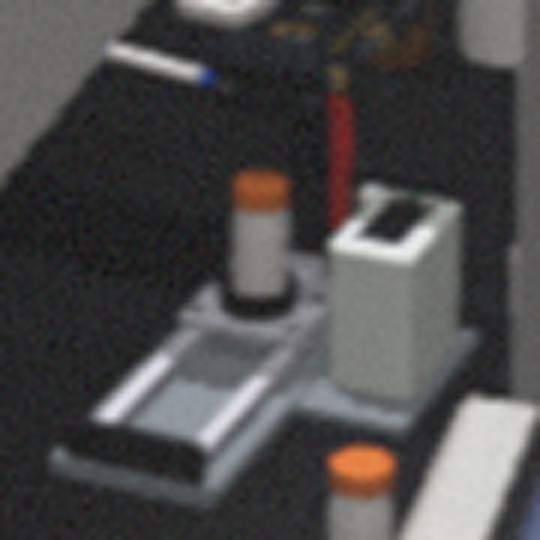

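View pics/top12.png

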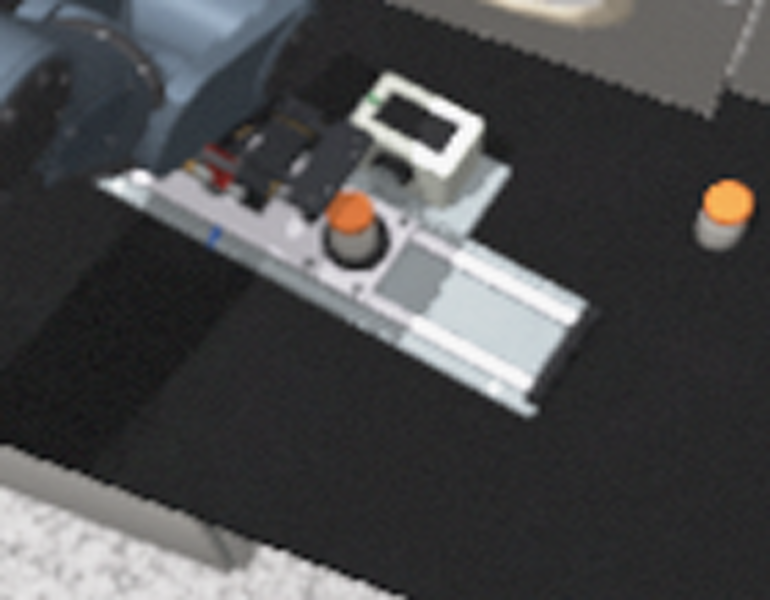

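Run:
```python
from h import *
c=bot.capture("top");cv2.imwrite("pics/top13.png",cv2.resize(c["img"][170:205,225:270],None,fx=16,fy=16,interpolation=cv2.INTER_CUBIC))
```

```text
(no output)
```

View pics/top13.png

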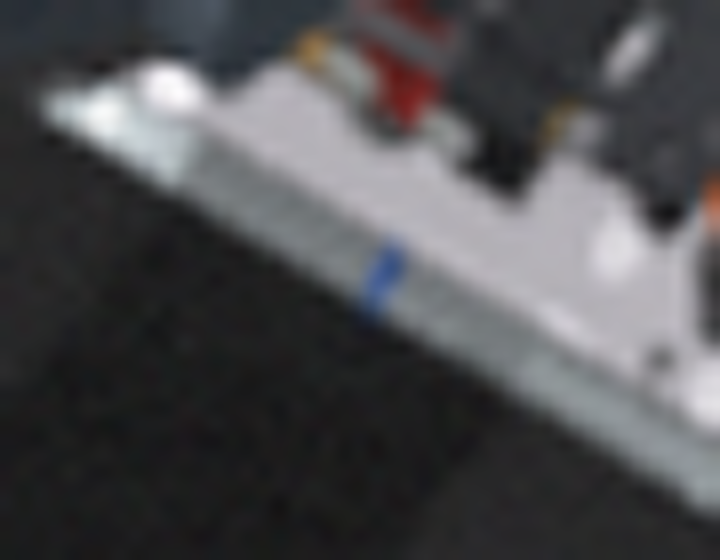

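Call:
send_rows --fingers '[1,1,1,1,1,1,1,1,1,1]' --dp '[[0,0,0],[0,0,0],[0,0,0],[0,0,0],[0,0,0],[0,0,0],[0,0,0],[0,0,0],[0,0,0],[0,0,0]]' --turn '[[0,0,0],[0,0,0],[0,0,0],[0,0,0],[0,0,0],[0,0,0],[0,0,0],[0,0,0],[0,0,0],[0,0,0]]'

```text
time_s: 14.5
position: [0.5532, 0.0489, 0.0922]
tcp_rot: [[-0.0, 0.989, -0.148], [0.002, -0.148, -0.989], [-1.0, -0.001, -0.002]]
force: [-0.0, -0.3, -0.8]
opening: 0.99
```

Call:
send_rows --fingers '[1,1,1,1]' --dp '[[0,0,0],[0,0,0],[0,0,0],[0,0,0]]' --turn '[[0,0,0],[0,0,0],[0,0,0],[0,0,0]]'

```text
time_s: 14.83
position: [0.5532, 0.0489, 0.0922]
tcp_rot: [[-0.0, 0.989, -0.148], [0.002, -0.148, -0.989], [-1.0, -0.001, -0.002]]
force: [-0.1, -0.2, 0.6]
opening: 0.999
```

Run:
```python
from h import *
s=bot.read_state();print(s["position"],s["tcp_rot"][:,0],s["force"],s["opening"]*87)
ims=[]
for n,b in(("side",(190,240,290,340)),("top",(150,200,225,275))):
    c=bot.capture(n);ims.append(cv2.resize(np.clip(c["img"][b[0]:b[1],b[2]:b[3]]*1.6,0,255).astype(np.uint8),None,fx=8,fy=8,interpolation=cv2.INTER_CUBIC))
    P=cloud(c);h=cv2.cvtColor(c["img"],cv2.COLOR_BGR2HSV)
    m=((h[...,0]<8)|(h[...,0]>172))&(h[...,1]>120)&(h[...,2]>50)&(P[...,2]>.03)&(P[...,2]<.15)&(abs(P[...,0]-.555)<.06)&(abs(P[...,1]-.08)<.06)
    p=P[m]
    for lo in(.04,.06,.08,.1,.12):
        k=p[(p[:,2]>lo)&(p[:,2]<lo+.02)]
        if len(k):print(n,lo,len(k),np.median(k,0).round(4))
cv2.imwrite("pics/b14.png",np.hstack(ims))
```

```text
[0.55318119 0.04892801 0.09220876] [-4.52003931e-04  1.66482588e-03 -9.99998512e-01] [-0.08572791 -0.20251067  0.60009587] 86.8813338243782
side 0.04 12 [0.5586 0.0602 0.0528]
side 0.06 13 [0.5612 0.061  0.0684]
side 0.08 20 [0.5614 0.0639 0.0916]
side 0.1 21 [0.5598 0.0659 0.1123]
side 0.12 5 [0.5642 0.0642 0.1252]
top 0.04 3 [0.5441 0.0647 0.0527]
top 0.06 4 [0.5499 0.0635 0.0642]
top 0.08 2 [0.5469 0.0672 0.089 ]
top 0.1 2 [0.5512 0.0698 0.1054]
```

View pics/b14.png

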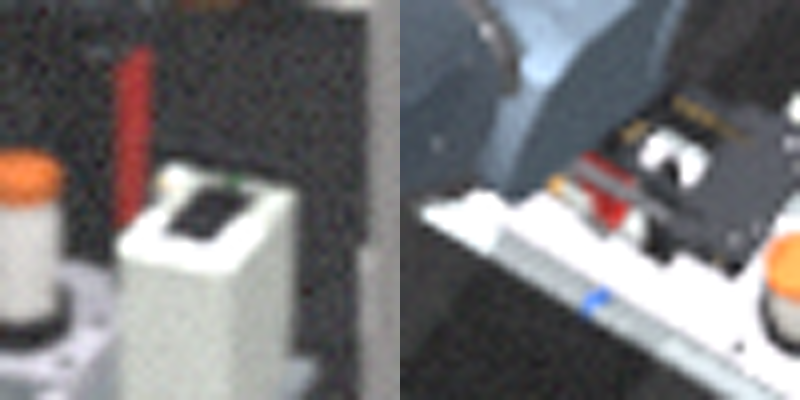

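Call:
send_rows --fingers '[1,1,1,1,1,1]' --dp '[[0.6,4,0],[1.2,8,0],[1.9,13,0],[2.5,17,0],[2.9,20,0],[2.9,20,0]]' --turn '[[0,0,0],[0,0,0],[0,0,0],[0,0,0],[0,0,0],[0,0,0]]'

```text
time_s: 15.43
position: [0.5561, 0.0693, 0.0922]
tcp_rot: [[-0.001, 0.989, -0.147], [0.001, -0.147, -0.989], [-1.0, -0.001, -0.001]]
force: [-0.1, -0.3, 0.6]
opening: 0.997
```

Call:
send_rows --fingers '[1,1]' --dp '[[0.2,1.5,0],[0.2,1.5,0]]' --turn '[[0,0,0],[0,0,0]]'

```text
time_s: 15.6
position: [0.5563, 0.0706, 0.0922]
tcp_rot: [[-0.001, 0.989, -0.146], [0.0, -0.146, -0.989], [-1.0, -0.001, -0.0]]
force: [-0.2, -3.4, 0.4]
opening: 1.001
```

Call:
send_rows --fingers '[1,1]' --dp '[[0.2,1.5,0],[0.2,1.5,0]]' --turn '[[0,0,0],[0,0,0]]'

```text
time_s: 15.77
position: [0.5564, 0.0717, 0.0921]
tcp_rot: [[-0.001, 0.989, -0.146], [-0.0, -0.146, -0.989], [-1.0, -0.001, 0.0]]
force: [-1.0, -4.2, -0.4]
opening: 0.999
```

Call:
send_rows --fingers '[1,1]' --dp '[[0.2,1,0],[0.2,1,0]]' --turn '[[0,0,0],[0,0,0]]'

```text
time_s: 15.93
position: [0.5565, 0.0724, 0.0921]
tcp_rot: [[-0.001, 0.989, -0.146], [-0.0, -0.146, -0.989], [-1.0, -0.001, 0.001]]
force: [-1.7, -4.8, 0.9]
opening: 0.999
```

Call:
send_rows --fingers '[1,1]' --dp '[[0.2,1,0],[0.2,1,0]]' --turn '[[0,0,0],[0,0,0]]'

```text
time_s: 16.1
position: [0.5567, 0.0733, 0.0921]
tcp_rot: [[-0.001, 0.989, -0.146], [-0.001, -0.146, -0.989], [-1.0, -0.001, 0.001]]
force: [-1.1, -4.8, -0.1]
opening: 0.997
```

Call:
send_rows --fingers '[1,1]' --dp '[[0.2,1,0],[0.2,1,0]]' --turn '[[0,0,0],[0,0,0]]'

```text
time_s: 16.27
position: [0.5568, 0.0743, 0.0921]
tcp_rot: [[-0.001, 0.989, -0.146], [-0.001, -0.146, -0.989], [-1.0, -0.001, 0.001]]
force: [-0.5, -5.0, 0.3]
opening: 0.998
```

Call:
send_rows --fingers '[1,1]' --dp '[[0.2,1,0],[0.2,1,0]]' --turn '[[0,0,0],[0,0,0]]'

```text
time_s: 16.43
position: [0.557, 0.0755, 0.0921]
tcp_rot: [[-0.001, 0.989, -0.147], [-0.0, -0.147, -0.989], [-1.0, -0.001, 0.0]]
force: [-0.4, -4.6, 0.4]
opening: 1.001
```

Call:
send_rows --fingers '[1,1]' --dp '[[0.2,1,0],[0.2,1,0]]' --turn '[[0,0,0],[0,0,0]]'

```text
time_s: 16.6
position: [0.5575, 0.0775, 0.0922]
tcp_rot: [[-0.001, 0.989, -0.148], [0.002, -0.148, -0.989], [-1.0, -0.001, -0.001]]
force: [0.2, 0.2, 0.3]
opening: 1.001
```

Call:
send_rows --fingers '[1,1]' --dp '[[0.2,1,0],[0.2,1,0]]' --turn '[[0,0,0],[0,0,0]]'

```text
time_s: 16.77
position: [0.5578, 0.0794, 0.0922]
tcp_rot: [[-0.0, 0.989, -0.148], [0.003, -0.148, -0.989], [-1.0, -0.001, -0.003]]
force: [-0.6, -0.1, -0.2]
opening: 1.001
```

```bash
cat > lv.py <<'E'
from h import *
def lev():
    c=bot.capture("side");P=cloud(c);h=cv2.cvtColor(c["img"],cv2.COLOR_BGR2HSV)
    m=((h[...,0]<8)|(h[...,0]>172))&(h[...,1]>120)&(h[...,2]>50)&(P[...,2]>.04)&(P[...,2]<.125)&(abs(P[...,0]-.555)<.06)&(abs(P[...,1]-.08)<.06)
    p=P[m];f=np.polyfit(p[:,2],p[:,1]*.989+p[:,0]*.147,1)
    return len(p),f[0].round(3),c
if __name__=="__main__":
    print(lev()[:2]);n,k,c=lev();print(n,k)
    s=bot.read_state();print(s["position"],s["force"])
    a=cv2.resize(np.clip(c["img"][190:240,280:340]*1.6,0,255).astype(np.uint8),None,fx=8,fy=8,interpolation=cv2.INTER_CUBIC)
    cv2.imwrite("pics/lv.png",a)
E
python3 lv.py
```

```text
(81, np.float64(0.255))
80 0.29
[0.55772026 0.07911921 0.09219276] [ 0.30131832 -0.80989277 -0.04521816]
```

Call:
send_rows --fingers '[1,1]' --dp '[[0.1,0.7,0],[0.1,0.7,0]]' --turn '[[0,0,0],[0,0,0]]'

```text
time_s: 17.03
position: [0.5579, 0.0801, 0.0922]
tcp_rot: [[-0.0, 0.989, -0.147], [0.002, -0.147, -0.989], [-1.0, -0.001, -0.002]]
force: [1.4, 0.1, -0.3]
opening: 1.0
```

Call:
send_rows --fingers '[1,1]' --dp '[[0.1,0.7,0],[0.1,0.7,0]]' --turn '[[0,0,0],[0,0,0]]'

```text
time_s: 17.2
position: [0.558, 0.0808, 0.0922]
tcp_rot: [[-0.0, 0.989, -0.147], [0.002, -0.147, -0.989], [-1.0, -0.001, -0.002]]
force: [-0.6, -0.1, -0.1]
opening: 0.999
```

```bash
python3 lv.py
python3 - <<'E'
from h import *
c=bot.capture("top");cv2.imwrite("pics/t15.png",cv2.resize(np.clip(c["img"][160:205,225:285]*1.5,0,255).astype(np.uint8),None,fx=12,fy=12,interpolation=cv2.INTER_CUBIC))
E
```

```text
(79, np.float64(0.249))
78 0.242
[0.55801793 0.0808233  0.09223676] [ 0.23093676 -0.77961185  0.3332327 ]
```

View pics/lv.png

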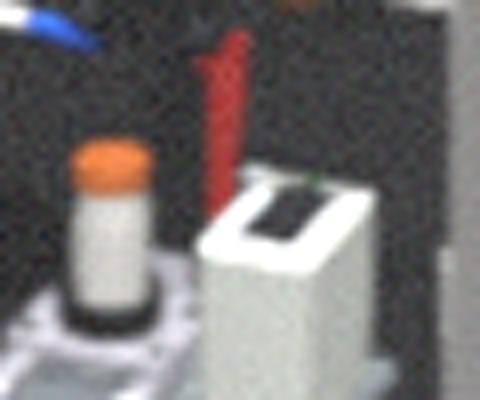

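View pics/t15.png

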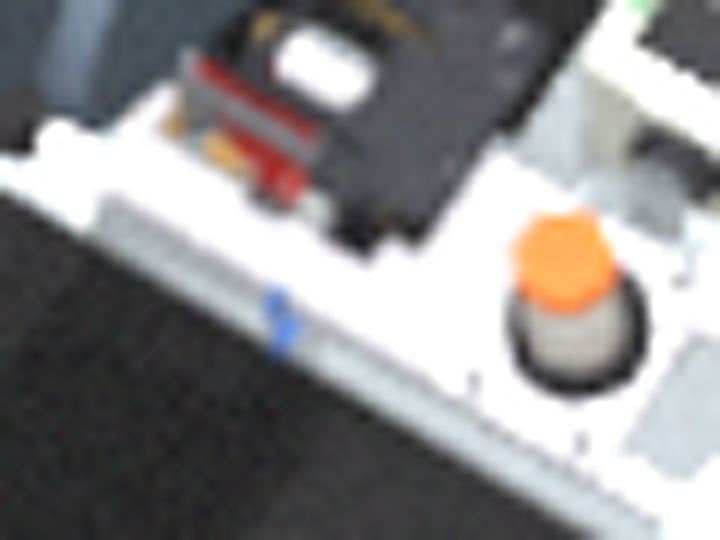

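Call:
send_rows --fingers '[1,1]' --dp '[[0.2,1,0],[0.2,1,0]]' --turn '[[0,0,0],[0,0,0]]'

```text
time_s: 17.52
position: [0.558, 0.0811, 0.0922]
tcp_rot: [[-0.001, 0.989, -0.147], [0.001, -0.147, -0.989], [-1.0, -0.001, -0.001]]
force: [-0.6, -3.5, 0.1]
opening: 1.003
```

```bash
python3 lv.py
```

```text
(77, np.float64(0.278))
78 0.2
[0.558012   0.08110227 0.09218705] [-1.04785649 -5.4596271  -0.59067078]
```

Call:
send_rows --fingers '[1,1,1,1,1]' --dp '[[-0.6,-4,0],[-1.3,-9,0],[-2,-14,0],[-2.3,-16,0],[-2.3,-16,0]]' --turn '[[0,0,0],[0,0,0],[0,0,0],[0,0,0],[0,0,0]]'

```text
time_s: 18.03
position: [0.5557, 0.0647, 0.0922]
tcp_rot: [[-0.001, 0.989, -0.148], [0.002, -0.148, -0.989], [-1.0, -0.001, -0.002]]
force: [0.8, 0.5, -0.5]
opening: 1.001
```

Call:
send_rows --fingers '[1,1,1,1,1,1,1,1]' --dp '[[0,0,8],[0,0,20],[0,0,40],[0,0,65],[0,0,90],[0,0,110],[0,0,120],[0,0,120]]' --turn '[[0,0,0],[0,0,0],[0,0,0],[0,0,0],[0,0,0],[0,0,0],[0,0,0],[0,0,0]]'

```text
time_s: 18.7
position: [0.5575, 0.0648, 0.2152]
tcp_rot: [[0.006, 0.989, -0.148], [0.002, -0.148, -0.989], [-1.0, 0.005, -0.002]]
force: [0.7, -0.2, 0.4]
opening: 1.005
```

```bash
python3 lv.py
python3 - <<'E'
from h import *
from scipy.optimize import least_squares
c=bot.capture("side");cv2.imwrite("pics/s16.png",cv2.resize(np.clip(c["img"][175:265,250:340]*1.5,0,255).astype(np.uint8),None,fx=6,fy=6,interpolation=cv2.INTER_CUBIC))
c=bot.capture("top");cv2.imwrite("pics/t16.png",cv2.resize(np.clip(c["img"][150:210,225:305]*1.3,0,255).astype(np.uint8),None,fx=9,fy=9,interpolation=cv2.INTER_CUBIC))
E
```

```text
(88, np.float64(0.19))
83 0.188
[0.55533631 0.06479035 0.2120443 ] [-0.22784754  0.27955887 -0.83502876]
```

View pics/s16.png

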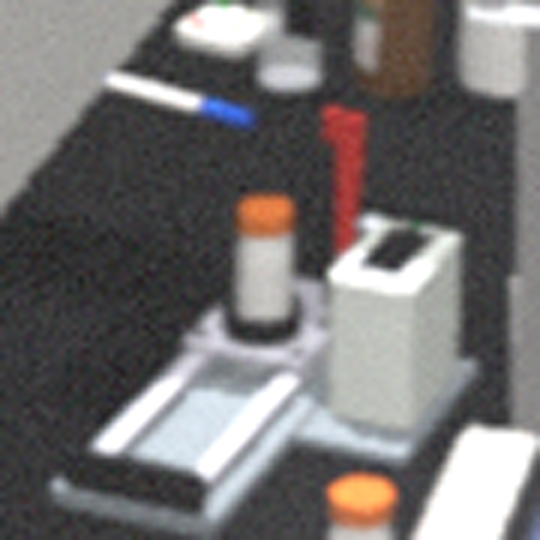

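View pics/t16.png

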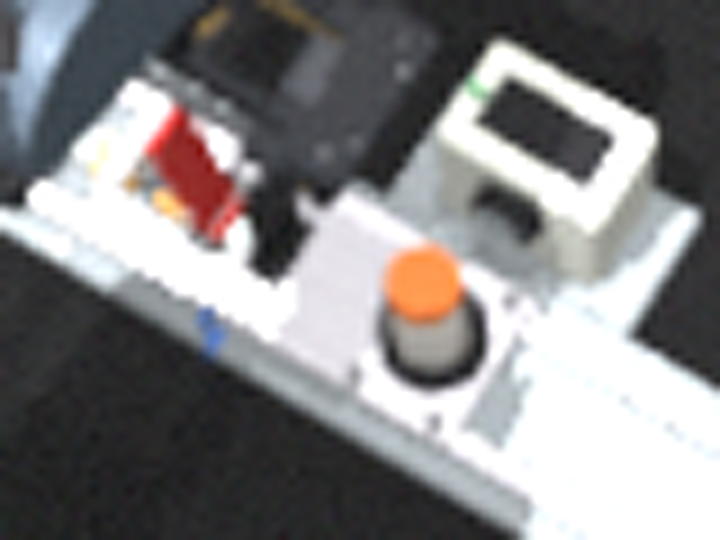

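Run:
```python
from rig import bot
s=bot.read_state();print(s["time_s"],s["qvel"].round(2));print(bot.hand_in())
```

```text
18.9 [-0.03  0.49 -0.03 -0.02  0.19  0.02]
the job is handed in; nothing more can be done
None
```

The job is done and handed in at 18.9 s; no verdict was reported.

**What I did:** I put the nearest orange-capped bottle (side pixel 262,272) upright in the cup. I squeezed the lever fully, then slid the carriage about 137 mm past the middle notch and let go with the tooth resting on the strip. I then pushed the post gently in steps of about 1 mm. Drag was steady at about 5 N, dropped to nothing when the tooth fell in, and came back as a stop at 5.5 N. I backed off and lifted clear at that point.

**Last checks:**
- **Lever:** it leans at its rest slope, 0.19 against 0.18 at the start and about 0.10 on the strip, so it reads as locked.
- **Bottle:** it stands upright in the cup in both views.
- **Gripper:** it is about 0.12 m above the grip height, touching nothing.
- **Bystanders:** I did not touch them, but I did not re-measure their positions.

**Disagreement:** my two estimates of the final carriage position differ by a few millimetres. Hand travel gives about 0.147 m, and the first top picture gives about 0.1435 m with the tooth at the far end of its play. Both are inside 0.125 to 0.155 m.

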